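# Change the leaking cell of a weighing indicator

## Robot

A 6-joint arm with a two-finger parallel gripper is mounted at the origin on the work surface. World frame = base frame: x ahead of the robot, y to its left, z up, the work surface at z = 0. Lengths are in m, angles in rad, forces in N, time in s.
With the tool pointing down it reaches from about 0.225 to 0.875 m from the base axis. Payload 3.4 kg.
Tool frame: the origin (TCP) lies on the centre line of the jaws, within the pads' length; the fingertips stand 11 mm ahead of it and the grasp point (between the pads) lies 8 mm behind it; z points along the fingers, y is the line along which they close (so a half turn about z gives the same grasp; the last joint's range is limited). The gripper opens to 85 mm and grips with 20 to 120 N. Pads are 22 mm wide; open, the fingers measure 114 mm over their backs; the gripper's body (76 mm by 85 mm) begins 54 mm behind the grasp point. The pads swing forward as they close: fully open they stand 13 mm farther back than shut.
Start: joints at [-1.229, 0.276, 1.505, -0, 1.361, -0.121], TCP at [0.257, -0.515, 0.202] pointing down, gripper open.
Joint ranges: [-2.89, 2.89], [-0.75, 2.08], [0.22, 2.7], [-1.18, 4.32], [0.11, 2.71], [-2.7, 2.7]. Speed limits (rad/s): [2.57, 2.57, 3.14, 3.14, 3.14, 3.14].

## Interface

Orientations are given as a unit quaternion [w, x, y, z].
In Python, from rig import manip, eyes, job gives the robot as it stands.
- The arm moves only by the tool drive_tool, never from a script. Its argument "rows" is a list of rows, each a list of 3 entries, a list of its own where there are three numbers: the turn, a rotation vector about the world's x, y, z in rad, then the shift along the world's x, y, z in cm, then the finger opening in cm, from 0 to 8.54. A call has 1 to 8 rows; each row shifts and turns the commanded pose from where the row before left it; what a row does not reach is not made up. A row lasts 1/8 s, in which the tool goes at most 62.5 mm and 10.7 degrees, less where a joint would pass 70% of its speed; a pose out of reach is approached as far as the arm can. A call is refused whole if a number of a shift passes 6.25 or a number of a turn 0.188, either way. A call with a gripper value outside its range is refused whole. The fingers move at their own pace and stop on an object; "force" is the grip in N (left out, the last holds). Time passes only in rows, so rows that do not move let the fingers close. It gives the time, the measured TCP pose, the force, the opening and the grip force at its end, in the units of the state.
- manip.get_state(): the state, without advancing time (a new reading comes with each control period).
- eyes.get_image(name): name is "scene" or "top"; returns the picture (384x512x3 uint8, red, green, blue); there is no depth.
- eyes.get_calibration(name): a dict with "camera_matrix" (3x3 intrinsics, pixels), "k1" (the pictures are not rectified: a ray, as slopes to the right and down, at radius r is drawn at 1 + k1 r^2 times it, then the intrinsics apply), "view" (4x4, takes a point from world to camera coordinates). Camera axes: x right, y up, looking along -z (the intrinsics and any distortion apply to the point x, -y, -z); pixel columns grow to the right and rows downward; lengths in m; the calibration is good to about 2 mm. A picture is of the moment at which its call begins. get_calibration takes no time and is no camera call.
- job.sign_off(): hands the job in; it is judged then, once.
The state is a dict: "clock": time; "qpos": joint angles; "qd": joint speeds; "effort": joint torques, N m; "position": TCP position; "ee_rot": TCP orientation; "contact_force": force on the tool from outside, world axes, zero at the start; "moment": the same for the moment, N m; "width": finger opening in m; "gripper_force": force on a finger pad.
Only numpy, scipy, OpenCV 4.12 (cv2) and the standard library are available. Lean on these libraries where they do the work, as an engineer would, in place of code of your own. Each camera call takes 0.05 s, during which the arm holds its last target. There are 200 camera calls.

## Task

The D cell in this weighing indicator has leaked and is stuck in its battery tray, which stands swung up: with the push stick, through the hole in the back of the tray, push it out into the grey bin, without touching that cell with the gripper, and lay the stick back on the bench. Then fold the tray down flat and fit the new D cell: its flat end against the spring contact first, then press the nub end down until the cell lies fully home. Leave everything else on the bench where it is.

Things in the scene. Friction and masses are not known exactly. Their poses are not given: they have to be found in the camera images.
- indicator: Stainless weighing-indicator case lying face down with its rear cover off, fixed: 150 (own x) by 180 (own y) mm, rim 55 mm high, circuit board recessed below the rim; nothing on it but the tray stands above the rim. Origin under its centre on the bench. The tray is hinged along its -y edge (hinge axis along own x, 57 mm above the bench).
- tray (a joint): Hinge of the black battery tray. 0 = standing upright (start, against a stop that takes the push), 1.571 = folded down flat on the case. It stays wherever it is left (friction 0.05 N m) and is folded by pushing its thumb tab away from the bin and down.
- tray_hinge (a point): On the hinge axis, at the middle of the tray; frame moves with the tray: x along the hinge and cell, y to the tray's free edge, z out of the bay's open side. Folded down, the axes equal the indicator's; upright, y is up and z points level over the bin. The tray's underside is at z 0, its floor is 3 mm thick.
- tray_tab (a point): Middle of the thumb tab, 26 (x) by 12 (y) by 3 mm, which carries the floor on past the free edge: 56 mm from the hinge, on the bay side of the floor. Axes as tray_hinge.
- tray_hole (a point): Centre of the round access hole, 22 mm in diameter, in the tray's 3 mm floor, on its back face; z points through the hole into the bay. It lies 26 mm from the hinge, behind the middle of the cell.
- tray_seat (a point): Centre of a D cell lying home in the bay (axis along x, nub towards +x). Here the floor is at z -17; the plus end wall has its face at x +30.75, top at z +7; the spring's block its face at x -42, top at z +9. Side walls 38 mm apart inside, 3 thick, tops at z +3, stand only near the ends: from x -20 to +20 both sides are cut out down to the floor for fingers.
- contact (a joint): Spring contact: brass disc 16 mm wide on the seat's axis, facing +x. 0 = D cell home (face at x -30.75 of tray_seat), -0.0055 = free (face at x -25.25, 5 N), +0.007 = fully pressed (12 N); 8 N at home. The new cell must press it 5.5 mm back to get in. This spring with friction holds the old cell: pushing it out takes 4 to 10 N over some 26 mm.
- old_cell: Leaked D cell stuck in the tray: grey cylinder 34 mm in diameter, 61.5 mm long. Origin at its centre, x along its axis to the nub (10 mm wide, 2.5 mm long). It lies level in the upright tray, its back on the tray's floor, and drops into the bin when pushed out.
- new_cell: New D cell, lying on the bench: grey cylinder 34 mm in diameter, 61.5 mm long with its nub, 0.11 kg. Origin at its centre, x along its axis towards the nub end (steel nub 10 mm wide, 2.5 mm long); the other end is flat.
- new_cell_nub (a point): Middle of the new cell's nub end, 30.75 mm from its centre.
- new_cell_base (a point): Middle of the new cell's flat (minus) end, 30.75 mm from its centre.
- rod: Push stick lying on the bench: wooden handle 80 (x) by 20 (y) by 24 (z) mm, then a white nylon rod 10 mm in diameter. Origin under the middle of the handle (on the bench); x points along the stick to the rod's tip; the rod's axis lies 12 mm above the underside.
- rod_tip (a point): End of the push stick's nylon rod: 130 mm from the middle of the handle along x, 12 mm above the underside.
- bin: Open grey plastic bin for spent cells, fixed beside the case under the tray's open side: 150 (x) by 130 (y) by 45 mm high, walls and floor 3 mm. Origin under its centre.
- small_cell: Bystander: C cell, 26 mm in diameter, 50 mm long, lying beside the new D cell; origin at its centre, x along its axis. The wrong size: leave it.
- weight_big: Bystander: 500 g knobbed steel weight, 38 mm in diameter, 72 mm tall, standing beside the push stick. Origin under its centre.
- weight_small: Bystander: 200 g knobbed steel weight, 28 mm in diameter, 52 mm tall. Origin under its centre.
- dish: Bystander: round aluminium dish with four screws, 72 mm across, 18 mm high. Origin under its centre.
- driver: Bystander: black screwdriver, 190 mm long, lying; origin under its middle, x towards its tip.
- carton: Bystander: carton 70 by 150 by 45 mm. Origin under its centre.
- labels: Bystander: roll of labels, 76 mm across, 40 mm high, standing on its side face. Origin under its centre.
Mind the look-alikes: they are no part of the job. Leave any green or turquoise look-alike of the old_cell alone. Several things have the shape of the bin; the one meant has the colours described above.

How it is judged:
By the outcome, as a careful person would: the job done as asked, in the order asked, and still so for the second after the job is handed in, with the robot touching nothing.
It also fails if it takes over 72 s, if anything falls off the work surface, if the arm or the gripper's body presses on something with over 40 N, if the wrist force passes 120 N, or if a joint passes its speed limit or range.

## Working session

There is one attempt and no reset: what is moved stays moved. The work goes in short steps, Python scripts to look and compute and a tool call to move; the robot and the scene stay as the last step left them, time stands still between calls to the robot, and variables do not carry over. Pictures are saved under pics/ and viewed, at most 10 in all, crops included, and the job is handed in when it is done.

Besides the shell and the picture viewer there is one more tool, called after "Request:" by a JSON object that holds its "api" and its "payload", one argument or row to a line. drive_tool: Moves the arm, as the interface text tells. Its arguments: {"type":"object","properties":{"rows":{"type":"array"},"force":{"type":"number"}},"required":["rows"]}

```bash
mkdir -p pics
cat > h.py <<'E'
import numpy as np, cv2
from rig import manip, eyes, job
def shot(n,f):
    im=eyes.get_image(n); cv2.imwrite('pics/'+f,im[:,:,::-1]); return im
def cam(n):
    c=eyes.get_calibration(n); return np.array(c['camera_matrix']),c['k1'],np.array(c['view'])
def ray(n,u,v):
    K,k1,V=cam(n); d=np.array([(u-K[0,2])/K[0,0],(v-K[1,2])/K[1,1]]); s=d.copy()
    for _ in range(20): s=d/(1+k1*(s@s))
    R=V[:3,:3]; o=-R.T@V[:3,3]; return o,R.T@np.array([s[0],-s[1],-1.])
def onz(n,u,v,z):
    o,d=ray(n,u,v); return o+d*(z-o[2])/d[2]
def proj(n,p):
    K,k1,V=cam(n); q=V[:3,:3]@np.array(p)+V[:3,3]; s=np.array([q[0],-q[1]])/-q[2]; s=s*(1+k1*(s@s))
    return np.array([K[0,0]*s[0]+K[0,2],K[1,1]*s[1]+K[1,2]])
def tri(a,b):
    o1,d1=ray(*a); o2,d2=ray(*b); t=np.linalg.lstsq(np.c_[d1,-d2],o2-o1,rcond=None)[0]
    p,q=o1+t[0]*d1,o2+t[1]*d2; return (p+q)/2,np.linalg.norm(p-q)
E
python3 - <<'E'
from h import *
for n in('top','scene'):
    im=shot(n,n+'0.png'); cv2.imwrite(f'pics/{n}0b.png',cv2.resize(im[:,:,::-1],(800,600),interpolation=cv2.INTER_CUBIC))
    K,k,V=cam(n); print(n,K[0,0],k,-V[:3,:3].T@V[:3,3],V[:3,:3].round(2).tolist())
print(manip.get_state())
E
```

```text
top 445.52741342722703 0.03935829929967124 [0.34685346 0.09573434 1.44244692] [[0.02, -1.0, 0.02], [0.99, 0.02, 0.11], [-0.11, 0.02, 0.99]]
scene 467.8922782631754 -0.1786214357778083 [ 1.52621704 -0.35419558  1.37944347] [[0.37, 0.93, 0.01], [-0.69, 0.27, 0.67], [0.62, -0.25, 0.75]]
{'clock': 0.1, 'qpos': array([-1.22902223e+00,  2.76554017e-01,  1.50600904e+00, -3.36039710e-05,
        1.36072954e+00, -1.20984420e-01]), 'qd': array([-1.38660884e-03, -2.96627996e-03, -3.68050783e-03,  1.10568079e-03,
       -1.27691800e-03, -1.10889040e-05]), 'effort': array([ 7.87981025e-04, -4.17697299e+01, -2.46405619e+01, -3.15589814e-04,
        5.81047585e-03,  1.58829067e-05]), 'position': array([ 0.2565029 , -0.51402482,  0.20161258]), 'ee_rot': array([-8.42986042e-04,  9.73349871e-01,  2.29323585e-01, -1.09971476e-04]), 'contact_force': array([ 0.4333525 , -0.38558334, -0.25419762]), 'moment': array([-0.02830013,  0.01651784,  0.01866583]), 'gripper_force': 0.0, 'width': 0.08584785332977121}
```

View pics/top0b.png

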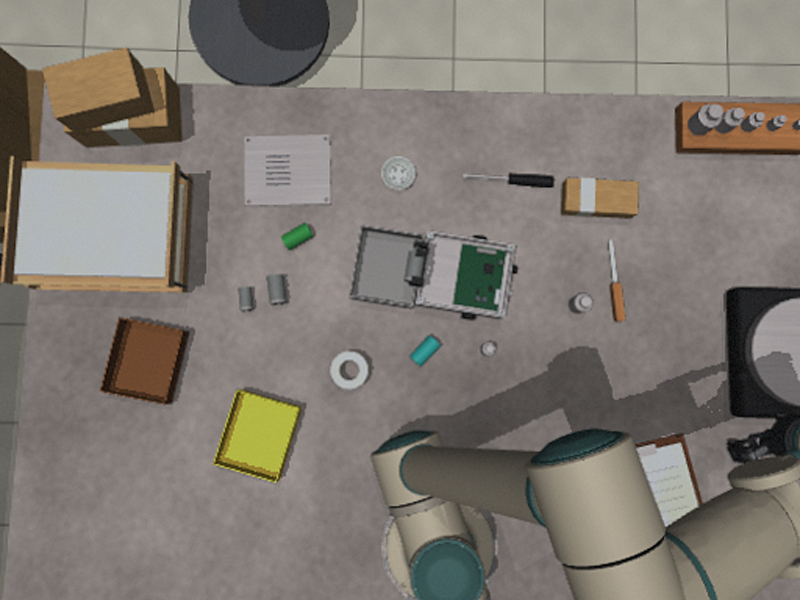

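View pics/scene0b.png

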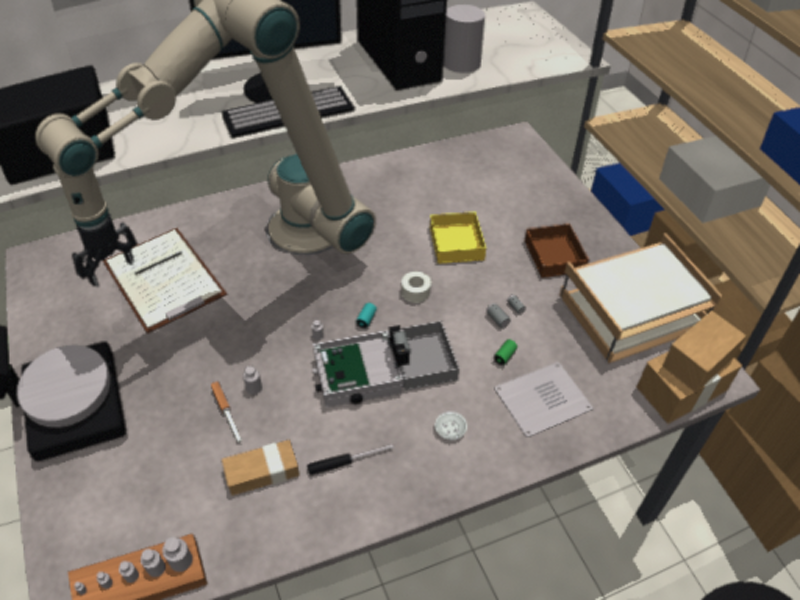

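The top view shows (in 800x600 px) the indicator at (465,275) with the bin on its left at (388,267), and the tray standing between them at (415,262). The push stick is at (616,280), tip up. The D cell is at (277,290), with the C cell next to it at (247,298). The scene view shows the same layout.

Run:
```python
import cv2
a=cv2.imread('pics/top0.png')[135:220,148:414]; cv2.imwrite('pics/c1.png',cv2.resize(a,None,fx=3,fy=3,interpolation=cv2.INTER_CUBIC))
b=cv2.imread('pics/scene0.png')[180:300,125:345]; b=cv2.resize(b,None,fx=3.6,fy=3.6,interpolation=cv2.INTER_CUBIC)
a=cv2.imread('pics/c1.png'); import numpy as np
c=np.zeros((255+345,800,3),np.uint8); c[:255,:798]=a; b=cv2.imread('pics/scene0.png')[188:303,130:346]; b=cv2.resize(b,None,fx=3,fy=3,interpolation=cv2.INTER_CUBIC); c[255:600,:648]=b; cv2.imwrite('pics/c1.png',c)
```

```text
(no output)
```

View pics/c1.png

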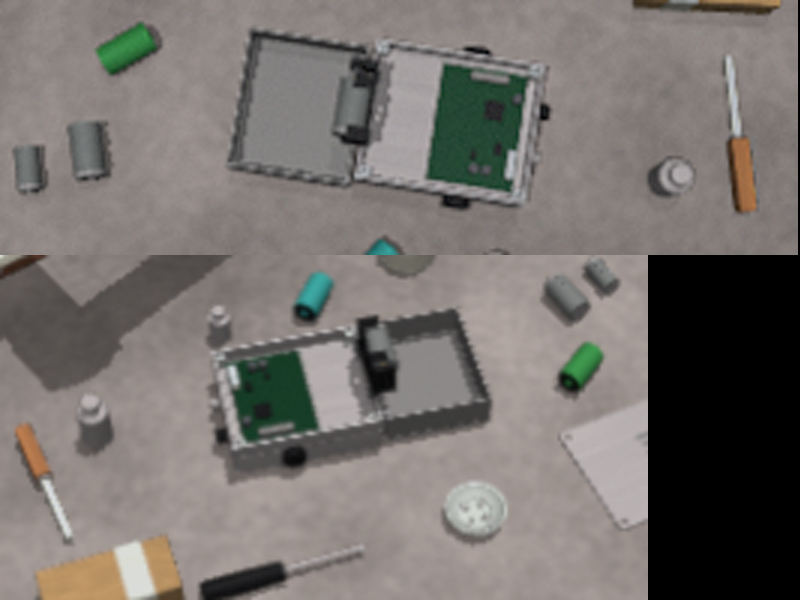

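The crop shows the case rim corners at crop px (378,42), (546,66), (524,202) and (357,180). The stick runs from its tip at (729,57) past the handle joint at (738,137) to the end at (746,209). The D cell runs from (88,122) to (92,178).

Run:
```python
from h import *
T=lambda u,v,z:onz('top',u/3+148-.33,v/3+135-.33,z)
C=[T(*p,.055) for p in((378,42),(546,66),(524,202),(357,180))]
C=np.array(C); c=C.mean(0); print(C.round(4).tolist(),c)
y=(C[1]+C[2]-C[0]-C[3])/2; x=(C[2]+C[3]-C[0]-C[1])/2
print('ylen',np.linalg.norm(y),'xlen',np.linalg.norm(x),np.arctan2(y[1],y[0]),np.arctan2(-x[0],x[1]))
for p in((746,209,.024),(738,137,.024),(738,137,.012),(729,57,.012),(676,175,.06),(676,178,0)): print(p,T(*p))
# HSV masks for rod handle, nylon, cell
im=cv2.imread('pics/top0.png'); hsv=cv2.cvtColor(im,cv2.COLOR_BGR2HSV)
m=cv2.inRange(hsv,(5,140,80),(18,255,255)); m[:,:385]=0; m[:150]=0;m[210:]=0;m[:,405:]=0
print('handle',cv2.minAreaRect(cv2.findNonZero(m)),m.sum()/255)
g=[cv2.resize(im[170:202,165:193],None,fx=14,fy=14,interpolation=cv2.INTER_CUBIC), cv2.resize(cv2.imread('pics/scene0.png')[185:217,306:334],None,fx=14,fy=14,interpolation=cv2.INTER_CUBIC)]
cv2.imwrite('pics/c2.png',np.hstack(g))
```

```text
[[0.6258, 0.0361, 0.055], [0.6041, -0.1415, 0.055], [0.4598, -0.119, 0.055], [0.4791, 0.0555, 0.055]] [ 0.54220529 -0.04221559  0.055     ]
ylen 0.17725636029812256 xlen 0.1469543061443783 -1.6864437139652666 1.4277858529502445
(746, 209, 0.024) [ 0.4600435  -0.36041068  0.024     ]
(738, 137, 0.024) [ 0.5372199  -0.35284987  0.024     ]
(738, 137, 0.012) [ 0.53883039 -0.35664488  0.012     ]
(729, 57, 0.012) [ 0.6263534  -0.34783237  0.012     ]
(676, 175, 0.06) [ 0.49107573 -0.27648137  0.06      ]
(676, 178, 0) [ 0.49405878 -0.29261203  0.        ]
handle ((395.28155517578125, 192.6433563232422), (23.1929874420166, 5.666800498962402), 83.2901611328125) 129.0
```

View pics/c2.png

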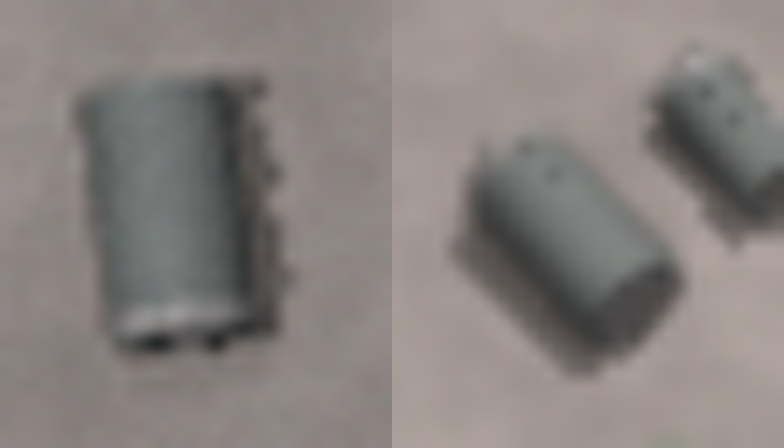

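The nub faces world -x: the top view shows the stepped, bright end at the bottom, and the scene view shows the plain flat end facing +x. I'll overlay the estimated tray points to check the tray, and measure the cell.

```bash
cat >> h.py <<'E'
A=-1.692; YO=np.array([np.cos(A),np.sin(A),0]); XO=np.array([np.sin(A),-np.cos(A),0]); CO=np.array([.5425,-.0425,0])
HG=CO-.09*YO+[0,0,.057]
def up(x,y,z): return HG+x*XO-z*YO+np.array([0,0,y])   # tray upright, tray_hinge coords
E
python3 - <<'E'
from h import *
S=6
def ov(n,r0,r1,c0,c1,P,f=S):
    im=cv2.imread(f'pics/{n}0.png')[r0:r1,c0:c1]; im=cv2.resize(im,None,fx=f,fy=f,interpolation=cv2.INTER_CUBIC)
    for p,col in P:
        q=(proj(n,p)-[c0,r0]+.5)*f; cv2.circle(im,tuple(int(v) for v in q),2,col,-1)
    return im
P=[]
for sx in(-1,1):
  for sy in (-1,1): P.append((CO+sx*.075*XO+sy*.09*YO+[0,0,.055],(0,0,255)))
for x in(-.03075,.02825): 
  for y,z in((.026+.017,.020),(.026,.037)): P.append((up(x,y,z),(0,255,255)))
for x in(-.013,.013): P.append((up(x,.062,.003),(255,0,255)))
for x in(-.042,.03075): P.append((up(x,.026,.029),(255,255,0)))
P.append((HG,(0,255,0)))
print('HG',HG,'hole',up(0,.026,0),XO,YO)
a=ov('top',140,206,222,334,P,5); b=ov('scene',206,264,196,296,P,5)
w=max(a.shape[1],b.shape[1]); f=lambda i:cv2.copyMakeBorder(i,0,0,0,w-i.shape[1],0)
o=np.vstack([a[:330],f(b)[:270]]); cv2.imwrite('pics/c3.png',o); print(o.shape)
im=cv2.imread('pics/top0.png')
N=lambda u,v,z:onz('top',u/14+165-.5,v/14+170-.5,z)
e1,e2=N(160,85,.017),N(190,335,.017); print('cell',e1,e2,np.linalg.norm(e1-e2),(e1+e2)/2)
Q=lambda u,v:('scene',(u-392)/14+306-.5,v/14+185-.5)
print('flat end scene', onz(*Q(635,305),.017), 'nub end', onz(*Q(500,160),.024))
T=lambda u,v,z:onz('top',u/3+148-.33,v/3+135-.33,z)
print('small cell',T(30,147,.013),T(31,188,.013)); print('handle',onz('top',395.3,192.6,.024))
E
```

```text
HG [0.55338164 0.04683974 0.057     ] hole [0.55338164 0.04683974 0.083     ] [-0.99266382  0.12090714  0.        ] [-0.12090714 -0.99266382  0.        ]
(600, 560, 3)
cell [0.53809561 0.34722037 0.017     ] [0.48063108 0.33809734 0.017     ] 0.0581842120996409 [0.50936335 0.34265885 0.017     ]
flat end scene [0.53788293 0.34858793 0.017     ] nub end [0.48117983 0.33440148 0.024     ]
small cell [0.51107649 0.40512533 0.013     ] [0.46707675 0.40210259 0.013     ]
handle [ 0.49769029 -0.35759237  0.024     ]
```

View pics/c3.png

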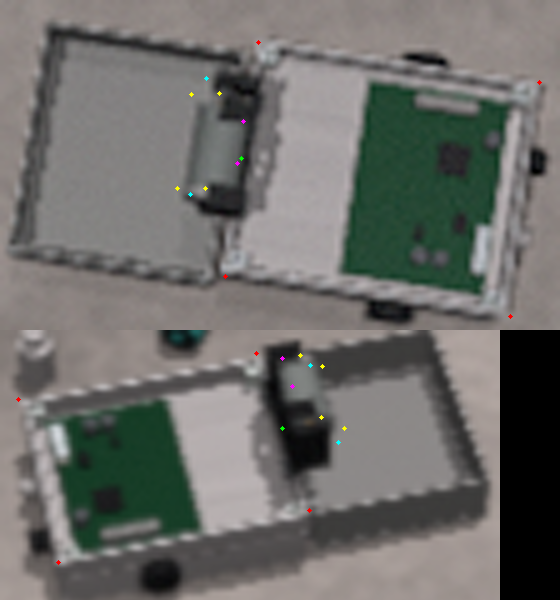

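The overlay shows the case pose fits within about 2 mm. The cell and tray sit about 6 mm further toward own +x than drawn, and a few mm nearer the case. I'll refine that later with the rod in view, and go for the stick now.

Request:
{"api": "drive_tool", "payload": {
  "rows": [
    [[0, 0, -0.052], [3.45, 2.24, -1.0], 4.2],
    [[0, 0, -0.052], [3.45, 2.24, -1.0], 4.2],
    [[0, 0, -0.052], [3.45, 2.24, -1.0], 4.2],
    [[0, 0, -0.052], [3.45, 2.24, -1.0], 4.2],
    [[0, 0, -0.052], [3.45, 2.24, -1.0], 4.2],
    [[0, 0, -0.052], [3.45, 2.24, -1.0], 4.2],
    [[0, 0, -0.051], [3.45, 2.24, -1.0], 4.2],
    [[0, 0, 0], [0, 0, 0], 4.2]
  ],
  "force": 60
}}

```text
clock: 1.1
position: [0.4996, -0.3553, 0.1308]
ee_rot: [-0.001, 0.999, 0.052, -0.001]
contact_force: [-0.1, -0.4, 0.3]
width: 0.0417
gripper_force: 0.0
```

Run:
```python
from h import *
s=manip.get_state(); print(s['position'],s['ee_rot'],s['width'])
a=shot('top','t1.png'); b=shot('scene','s1.png')
z=lambda i,r,c,f:cv2.resize(i[r[0]:r[1],c[0]:c[1],::-1],None,fx=f,fy=f,interpolation=cv2.INTER_CUBIC)
t=z(a,(148,190),(255,282),14); u=z(b,(200,242),(240,270),14)
o=np.hstack([t,u]); cv2.imwrite('pics/c4.png',o); print(o.shape)
```

```text
[ 0.49962271 -0.35531656  0.13083917] [-1.21968190e-03  9.98662907e-01  5.16769170e-02 -6.37674416e-04] 0.041715913654137814
(588, 798, 3)
```

View pics/c4.png

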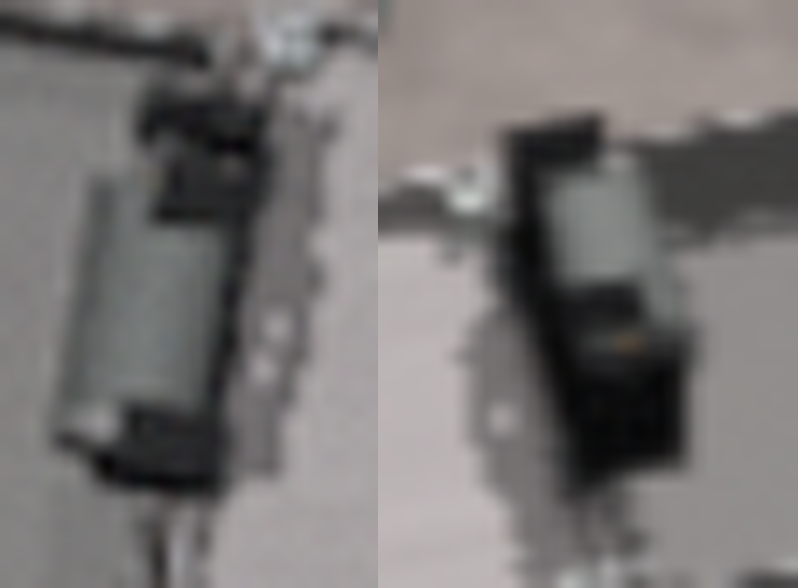

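This close view shows the tray clearly. In the top part, the edges of the finger cut-out in the upper side wall are at zoom px (155,222) and (128,408), and in the scene part at (640,290) and (602,168). I'll triangulate these corners.

Run:
```python
from h import *
t=lambda u,v:('top',255+u/14-.5,148+v/14-.5); s=lambda u,v:('scene',240+(u-378)/14-.5,200+v/14-.5)
A,ea=tri(t(155,222),s(640,290)); B,eb=tri(t(128,408),s(602,168))
print('A',A,ea,'B',B,eb,np.linalg.norm(A-B))
A2,B2=onz(*t(155,222),.105),onz(*t(128,408),.105); A3,B3=onz(*s(640,290),.105),onz(*s(602,168),.105)
for a,b in((A2,B2),(A3,B3)):
    m=(a+b)/2; d=b-a; seat=m+.023*YO; print(a,b,np.linalg.norm(d),'dir',np.arctan2(d[1],d[0]),'back-face pt under mid',seat,'own',(seat-CO)@XO,(seat-CO)@YO)
print('HG old',HG)
```

```text
A [0.57109288 0.06238021 0.09846303] 0.0009582866481548364 B [0.53023228 0.06800349 0.09858479] 0.0020707743371046116 0.041245906588297125
[0.56982833 0.06209812 0.105     ] [0.5289827  0.06717529 0.105     ] 0.04115996940751187 dir 3.0179254522836563 back-face pt under mid [0.54662465 0.04180544 0.105     ] own 0.00609873834796923 -0.08418565727650601
[0.57612501 0.06070468 0.105     ] [0.5355675  0.06685976 0.105     ] 0.041021905580654834 dir 2.9909801567064016 back-face pt under mid [0.55306539 0.04095095 0.105     ] own -0.0003980687656098938 -0.08411617012625744
HG old [0.55338164 0.04683974 0.057     ]
```

Request:
{"api": "drive_tool", "payload": {
  "rows": [
    [[0, 0, 0], [-0.1, -0.15, -3.5], 4.2],
    [[0, 0, 0], [0, 0, -3.5], 4.2],
    [[0, 0, 0], [0, 0, -2.5], 4.2],
    [[0, 0, 0], [0, 0, -1.2], 4.2],
    [[0, 0, 0], [0, 0, 0], 4.2]
  ]
}}

```text
clock: 1.82
position: [0.4964, -0.3597, 0.0252]
ee_rot: [-0.0, 0.999, 0.049, -0.0]
contact_force: [0.3, 0.4, -0.6]
width: 0.0421
gripper_force: 0.0
```

Request:
{"api": "drive_tool", "payload": {
  "rows": [
    [[0, 0, 0], [0.1, 0.2, -0.7], 4.2],
    [[0, 0, 0], [0, 0, 0], 4.2],
    [[0, 0, 0], [0, 0, 0], 1.0],
    [[0, 0, 0], [0, 0, 0], 1.0],
    [[0, 0, 0], [0, 0, 0], 1.0],
    [[0, 0, 0], [0, 0, 0], 1.0]
  ],
  "force": 70
}}

```text
clock: 2.58
position: [0.4983, -0.3572, 0.0185]
ee_rot: [0.0, 0.999, 0.05, 0.0]
contact_force: [-0.5, 0.2, 0.2]
width: 0.0101
gripper_force: 0.0
```

Run:
```python
from h import *
a=shot('top','t2.png'); b=shot('scene','s2.png')
z=lambda i,r,c,f:cv2.resize(i[r[0]:r[1],c[0]:c[1],::-1],None,fx=f,fy=f,interpolation=cv2.INTER_CUBIC)
print(proj('top',(.498,-.357,.018)),proj('scene',(.498,-.357,.018)))
o=np.hstack([z(a,(140,230),(350,420),5),z(b,(215,305),(110,180),5)]); cv2.imwrite('pics/c5.png',o); print(o.shape,manip.get_state()['width'])
```

```text
[394.52009817 192.68452043] [141.07332893 252.63519653]
(450, 700, 3) 0.010145071605005183
```

View pics/c5.png

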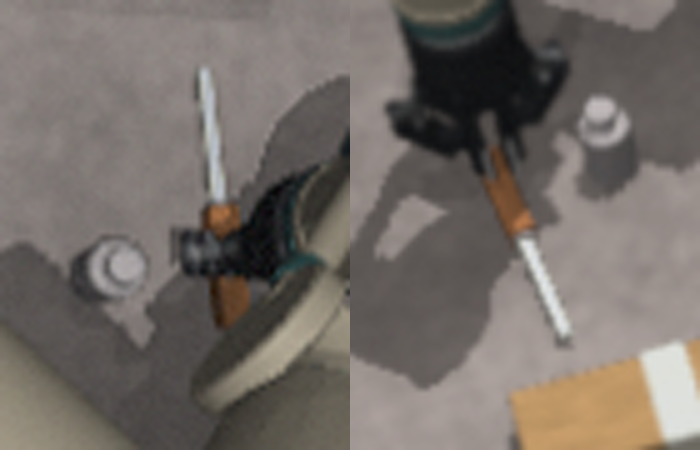

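The picture shows the fingers standing on both sides of the handle, with its middle at (225,250) in the top half. The opening reads 10 mm, exactly the commanded value, so I'll close fully to see whether they meet anything.

Request:
{"api": "drive_tool", "payload": {
  "rows": [
    [[0, 0, 0], [0, 0, 0], 0],
    [[0, 0, 0], [0, 0, 0], 0],
    [[0, 0, 0], [0, 0, 0], 0]
  ]
}}

```text
clock: 3.05
position: [0.4982, -0.3573, 0.0184]
ee_rot: [0.0, 0.999, 0.05, -0.0]
contact_force: [-0.3, -0.7, 0.5]
width: 0.0003
gripper_force: 0.0
```

Request:
{"api": "drive_tool", "payload": {
  "rows": [
    [[0, 0, 0], [0, 0, 1.5], 0],
    [[0, 0, 0], [0, 0, 1.5], 0],
    [[0, 0, 0], [0, 0, 0], 0]
  ]
}}

```text
clock: 3.42
position: [0.4995, -0.3584, 0.0508]
ee_rot: [0.002, 0.999, 0.05, 0.002]
contact_force: [0.7, 1.3, -0.6]
width: 0.0002
gripper_force: 0.0
```

```bash
cat >> h.py <<'E'
def orange(im,r,c):
    h=cv2.cvtColor(np.ascontiguousarray(im[r[0]:r[1],c[0]:c[1],::-1]),cv2.COLOR_BGR2HSV); m=cv2.inRange(h,(5,140,50),(18,255,255))
    p=cv2.findNonZero(m)[:,0]+[c[0],r[0]]; return len(p),p.mean(0),p.min(0),p.max(0)
E
python3 - <<'E'
from h import *
rd=lambda f:cv2.imread('pics/'+f)[:,:,::-1]
R=((150,210),(385,405)); Q=((235,275),(130,165))
print(orange(rd('top0.png'),*R),orange(rd('t2.png'),*R)); print(orange(rd('scene0.png'),*Q),orange(rd('s2.png'),*Q))
a=shot('top','t3.png'); b=shot('scene','s3.png'); print(orange(a,*R),orange(b,*Q)); print(manip.get_state()['contact_force'],manip.get_state()['width'])
E
```

```text
(154, array([394.87012987, 192.88311688]), array([391, 181]), array([399, 204])) (57, array([395.07017544, 191.56140351]), array([391, 181]), array([398, 204]))
(63, array([139.93650794, 252.96825397]), array([136, 246]), array([144, 260])) (48, array([141.14583333, 254.6875    ]), array([138, 246]), array([145, 260]))
(53, array([395.69811321, 194.79245283]), array([391, 182]), array([399, 204])) (62, array([140.06451613, 253.09677419]), array([136, 246]), array([145, 260]))
[0.37879355 0.58314472 0.17299332] -0.00021468886981707672
```

Run:
```python
from h import *
print(tri(('top',394.87,192.88),('scene',140,253)))
im=cv2.imread('pics/s3.png')[215:275,110:180]
g=cv2.cvtColor(im,cv2.COLOR_BGR2GRAY)
t=cv2.imread('pics/t3.png')[160:220,365:425]
f=lambda i:cv2.resize(i,(400,400*i.shape[0]//i.shape[1]),interpolation=cv2.INTER_CUBIC)
a,b=f(im),f(t); h=min(a.shape[0],b.shape[0]); cv2.imwrite('pics/c6.png',np.hstack([a[:h],b[:h]]))
p=manip.get_state()['position']
for dz in (0,-.011): print(proj('scene',p+[0,0,dz]),proj('top',p+[0,0,dz]))
```

```text
(array([ 0.49724975, -0.35994254,  0.01594214]), np.float64(0.0023648652999651984))
[139.46180034 247.64259215] [397.77600092 191.60082461]
[140.00599603 249.46581306] [396.65166155 191.95111509]
```

View pics/c6.png

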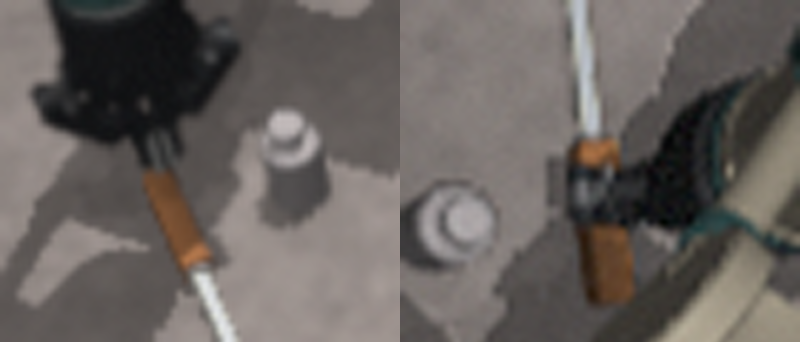

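The gripper is closed above the handle, with the tips at zoom px (160,165) on the left, and the handle hasn't moved. I'll probe downward gently with the fingers closed to find where the tips really are.

Request:
{"api": "drive_tool", "payload": {
  "rows": [
    [[0, 0, 0], [-0.1, 0, -1.5], 0],
    [[0, 0, 0], [0, 0, -1.0], 0],
    [[0, 0, 0], [0, 0, -0.5], 0],
    [[0, 0, 0], [0, 0, 0], 0]
  ]
}}

```text
clock: 4.03
position: [0.4968, -0.3569, 0.0174]
ee_rot: [-0.001, 0.999, 0.05, -0.001]
contact_force: [-0.8, 0.5, 0.2]
width: 0.0002
gripper_force: 0.0
```

Request:
{"api": "drive_tool", "payload": {
  "rows": [
    [[0, 0, 0], [0, 0, -0.2], 0],
    [[0, 0, 0], [0, 0, 0], 0]
  ]
}}

```text
clock: 4.28
position: [0.4974, -0.3574, 0.0166]
ee_rot: [0.0, 0.999, 0.05, 0.0]
contact_force: [0.0, 0.5, 0.5]
width: 0.0001
gripper_force: 0.0
```

Request:
{"api": "drive_tool", "payload": {
  "rows": [
    [[0, 0, 0], [0, 0, -0.2], 0],
    [[0, 0, 0], [0, 0, 0], 0]
  ]
}}

```text
clock: 4.53
position: [0.4972, -0.3572, 0.0144]
ee_rot: [0.0, 0.999, 0.05, -0.0]
contact_force: [-0.4, -0.2, -0.2]
width: 0.0004
gripper_force: 0.0
```

Request:
{"api": "drive_tool", "payload": {
  "rows": [
    [[0, 0, 0], [0, 0, -0.2], 0],
    [[0, 0, 0], [0, 0, 0], 0]
  ]
}}

```text
clock: 4.78
position: [0.4971, -0.3572, 0.0122]
ee_rot: [-0.0, 0.999, 0.05, -0.0]
contact_force: [0.8, 0.4, -0.5]
width: -0.0002
gripper_force: 0.0
```

Request:
{"api": "drive_tool", "payload": {
  "rows": [
    [[0, 0, 0], [0, 0, -0.15], 0],
    [[0, 0, 0], [0, 0, 0], 0]
  ]
}}

```text
clock: 5.03
position: [0.4971, -0.3572, 0.0108]
ee_rot: [-0.0, 0.999, 0.05, -0.0]
contact_force: [-0.5, 0.3, 0.2]
width: 0.0001
gripper_force: 0.0
```

Run:
```python
from h import *
R=((150,210),(385,405)); Q=((235,275),(130,165))
a=shot('top','t4.png'); b=shot('scene','s4.png'); print(orange(a,*R),orange(b,*Q))
p=manip.get_state()['position']
for dz in (0,-.011): print(proj('scene',p+[0,0,dz]),proj('top',p+[0,0,dz]))
np.set_printoptions(linewidth=250)
# where did each pixel change vs start
for n,f,r,c in(('scene','s4.png',(236,266),(128,158)),('top','t4.png',(176,208),(384,410))):
    h0=cv2.cvtColor(cv2.imread(f'pics/{n}0.png'),cv2.COLOR_BGR2HSV); h1=cv2.cvtColor(cv2.imread('pics/'+f),cv2.COLOR_BGR2HSV)
    print(n)
    for y in range(*r):
        print(y,''.join(('O' if 5<=h1[y,x,0]<=18 and h1[y,x,1]>140 else 'w' if h1[y,x,2]>185 else '#' if h1[y,x,2]<55 else '+' if h1[y,x,2]<85 else '.')+('o' if 5<=h0[y,x,0]<=18 and h0[y,x,1]>140 else ' ') for x in range(*c)))
```

```text
(52, array([394.92307692, 192.        ]), array([391, 182]), array([399, 204])) (38, array([141.23684211, 256.05263158]), array([137, 251]), array([145, 260]))
[141.30303209 253.63185046] [393.90022758 193.14289762]
[141.83054079 255.39172299] [392.83482067 193.47237959]
scene
236 # # # # # # # # # # # # # # # # # # # # # # + . . . . . . . 
237 # # # # # # # # # # # # # # # # # # # # # + . . . . . . . . 
238 # # # # # # # # # # # # # # # # # # # # # + . . . . . . . . 
239 # # # # # # # # # + # # # # # # # # # # + . . . . . . . . . 
240 # # # # # # # # # # # # # # # # # # # + + . . . . . . . . . 
241 # # # # # # # # # # # # # # # # # # + + . . . . . . . . . . 
242 # # # # # # # # # # # # # # # # + + + . . . . . . . . . . . 
243 # # # # # # # # # # # # # # # + + + . . . . . . . . . . . . 
244 # # # # # # # # # # # # + # # + + . . . . . . . . . . . . . 
245 # # # # # # # # # # # # + + # + + . . . . . . . . . . . . . 
246 + # # # # + + + #o#o+o+ + + # # + . . . . . . . . . . . . . 
247 . + + + + + + + #o#o+o+o# + # # + + . . . . . . . . . . . . 
248 . . + + + + + + #o#o+o+o# + + + + + . 
[... 2254 characters left out ...]
 # # + + + + + + 
196 . . + + + + + + Oo#o+ +o+o.o.o+ + # # # + + . + + + 
197 . . . . . + + + Oo+oOoOoOo.oOo. + + + # # . + # + + 
198 . . . . . + + + Oo#oOo.oOoOoOo. + + + + + + + + + # 
199 . . . + + + + + #oO OoOoOoOoOoO + + + . + + + + + + 
200 + + + + + + + + + #o+o.oOoOoOoOo+ + + + # + + # + . 
201 + + + + + + + + + #oOoOoOoOo.o.o+ + # + + + + + . . 
202 + + + + + + + + + Oo+ .o.o.o.o+o+ # + + + + # . . . 
203 + + + + + + + + + OoOo.oOo.o+o+o+ + + + + # + . . . 
204 + + + + + + + + + #o+o+o+o+o+o+ + + + + # + . . . . 
205 + + + + + + + + + + + + + + + + + + + + + . . . . . 
206 + + + + + + + + + + + # + + + + + + + + . . . . . . 
207 + + + + + + + + + + + + + + + + + + + . . . . . . .
```

Request:
{"api": "drive_tool", "payload": {
  "rows": [
    [[0, 0, 0], [0, 0, -0.2], 0],
    [[0, 0, 0], [0, 0, 0], 0]
  ]
}}

```text
clock: 5.38
position: [0.4971, -0.3571, 0.0087]
ee_rot: [-0.0, 0.999, 0.05, -0.0]
contact_force: [-0.1, 0.9, 1.0]
width: 0.0003
gripper_force: 0.0
```

Request:
{"api": "drive_tool", "payload": {
  "rows": [
    [[0, 0, 0], [0, 0, -0.2], 0],
    [[0, 0, 0], [0, 0, 0], 0]
  ]
}}

```text
clock: 5.62
position: [0.4971, -0.3571, 0.0067]
ee_rot: [-0.0, 0.999, 0.05, -0.0]
contact_force: [-0.6, -0.8, -0.0]
width: -0.0
gripper_force: 0.0
```

Request:
{"api": "drive_tool", "payload": {
  "rows": [
    [[0, 0, 0], [0, 0, -0.2], 0],
    [[0, 0, 0], [0, 0, 0], 0]
  ]
}}

```text
clock: 5.88
position: [0.4971, -0.3571, 0.0047]
ee_rot: [-0.0, 0.999, 0.05, -0.0]
contact_force: [0.3, -0.2, -0.5]
width: -0.0001
gripper_force: 0.0
```

Request:
{"api": "drive_tool", "payload": {
  "rows": [
    [[0, 0, 0], [0, 0, -0.2], 0],
    [[0, 0, 0], [0, 0, 0], 0]
  ]
}}

```text
clock: 6.12
position: [0.4971, -0.3571, 0.0027]
ee_rot: [-0.0, 0.999, 0.05, -0.0]
contact_force: [0.6, 0.1, 0.6]
width: -0.0002
gripper_force: 0.0
```

Request:
{"api": "drive_tool", "payload": {
  "rows": [
    [[0, 0, 0], [0, 0, -0.2], 0],
    [[0, 0, 0], [0, 0, 0], 0]
  ]
}}

```text
clock: 6.38
position: [0.4971, -0.3571, 0.0007]
ee_rot: [-0.0, 0.999, 0.05, -0.0]
contact_force: [1.1, 0.6, -0.1]
width: 0.0001
gripper_force: 0.0
```

Run:
```python
from h import *
a=shot('top','t5.png'); b=shot('scene','s5.png'); s=manip.get_state(); p=s['position']; print(p,s['effort'],s['contact_force'],s['moment'],s['qpos'])
z=lambda i,r,c,f:cv2.resize(i[r[0]:r[1],c[0]:c[1],::-1],None,fx=f,fy=f,interpolation=cv2.INTER_CUBIC)
o=np.hstack([z(b,(205,275),(110,175),6),z(a,(160,230),(375,430),6)]); cv2.imwrite('pics/c7.png',o); print(o.shape,proj('scene',p),proj('top',p))
```

```text
[ 0.49718295 -0.35722221  0.0008629 ] [-5.01033282e-04 -4.88391316e+01 -1.88446641e+01 -4.37154695e-04
  4.50771025e-03  3.43319289e-05] [-0.42701532  0.35098383  0.98754067] [-0.0093931   0.06598377 -0.04034518] [-7.36575778e-01  5.00028626e-01  1.69503489e+00 -1.10722457e-04
  9.46573526e-01  7.34484279e-01]
(420, 720, 3) [141.78591874 255.2300643 ] [392.92332921 193.45459952]
```

View pics/c7.png

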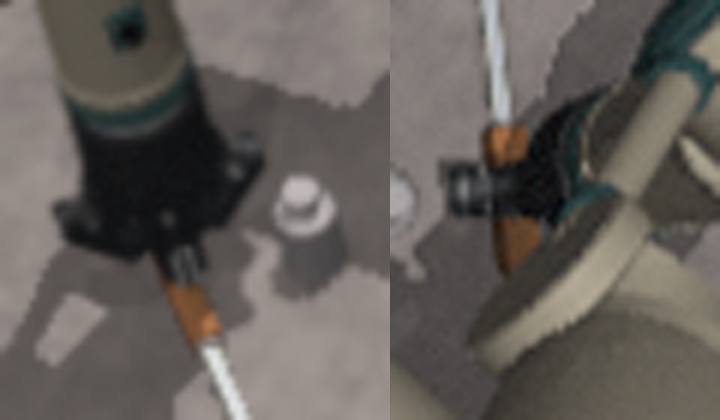

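The closed fingertips appear right at the handle's top, at zoom px (185,285). So the real tips stand noticeably higher than the nominal 11 mm ahead of the TCP. I'll keep probing down in small steps until they touch.

Request:
{"api": "drive_tool", "payload": {
  "rows": [
    [[0, 0, 0], [0, 0, -0.15], 0],
    [[0, 0, 0], [0, 0, 0], 0]
  ]
}}

```text
clock: 6.72
position: [0.4971, -0.3572, -0.0007]
ee_rot: [-0.0, 0.999, 0.05, -0.0]
contact_force: [-1.0, 0.0, 0.3]
width: -0.0002
gripper_force: 0.0
```

Request:
{"api": "drive_tool", "payload": {
  "rows": [
    [[0, 0, 0], [0, 0, -0.15], 0],
    [[0, 0, 0], [0, 0, 0], 0]
  ]
}}

```text
clock: 6.98
position: [0.4971, -0.3571, -0.0022]
ee_rot: [-0.0, 0.999, 0.05, -0.0]
contact_force: [-0.5, 0.1, 0.2]
width: 0.0002
gripper_force: 0.0
```

Request:
{"api": "drive_tool", "payload": {
  "rows": [
    [[0, 0, 0], [0, 0, -0.15], 0],
    [[0, 0, 0], [0, 0, 0], 0]
  ]
}}

```text
clock: 7.22
position: [0.4971, -0.3571, -0.0037]
ee_rot: [-0.0, 0.999, 0.05, -0.0]
contact_force: [0.3, 0.6, 0.1]
width: -0.0002
gripper_force: 0.0
```

Request:
{"api": "drive_tool", "payload": {
  "rows": [
    [[0, 0, 0], [0, 0, -0.15], 0],
    [[0, 0, 0], [0, 0, 0], 0]
  ]
}}

```text
clock: 7.48
position: [0.4973, -0.3574, -0.0048]
ee_rot: [0.0, 0.999, 0.05, 0.0]
contact_force: [-0.2, -0.5, 1.8]
width: 0.0003
gripper_force: 1.1
```

Contact at last: the handle top (24 mm) is met at a reported z of -4.5 mm. I'll check by triangulation whether the reported position is biased in x and y too.

Run:
```python
from h import *
print('knuckle +y',tri(('top',386.5,191.5),('scene',150.5,231.5)))
s=manip.get_state(); print(s['position'])
for z in (.0,.024,.1): print(z,proj('top',(.497,-.316,z)),proj('scene',(.497,-.316,z)),proj('scene',(.497,-.398,z)), proj('top',(.497,-.357,z)),proj('scene',(.497,-.357,z)))
# start picture: fingertips
p=np.array([.257,-.515,.202]); y=np.array([.446,-.895,0])
for dz in(0,.04): print([proj('scene',p+s_*y*.045+[0,0,dz]) *800/512 for s_ in(-1,1)])
```

```text
knuckle +y (array([ 0.491189  , -0.30487271,  0.1086928 ]), np.float64(0.0016306071366914067))
[ 0.49734854 -0.35736112 -0.00481353]
0.0 [380.17682444 193.26125491] [152.84317828 252.01000796] [130.85077975 258.62202987] [392.77271057 193.53463565] [141.87517338 255.31048183]
0.024 [382.30876462 192.53235073] [151.81218672 248.12508934] [129.56800089 254.78050181] [395.11757502 192.8102226 ] [140.7188089  251.44669561]
0.1 [389.55948985 190.05400827] [148.41275131 235.23222694] [125.33706429 242.02520897] [403.09332341 190.34700786] [136.9053187  238.62062038]
[array([132.95479115, 275.91086506]), array([100.73306972, 297.24425827])]
[array([128.61382972, 263.54820487]), array([ 95.71475277, 284.98431443])]
```

x and y agree with the cameras; only the height is off, with the shut tips 28.5 mm above the reported z. I'll grasp the handle using that offset.

Request:
{"api": "drive_tool", "payload": {
  "rows": [
    [[0, 0, 0], [0, 0, 1.5], 4.2],
    [[0, 0, 0], [0, 0, 0], 4.2],
    [[0, 0, 0], [0, 0, 0], 4.2],
    [[0, 0, 0], [0, 0, -1.5], 4.2],
    [[0, 0, 0], [0, 0, -1.0], 4.2],
    [[0, 0, 0], [0, 0, 0], 4.2]
  ]
}}

```text
clock: 8.22
position: [0.4961, -0.3563, -0.0169]
ee_rot: [-0.001, 0.999, 0.05, -0.001]
contact_force: [-0.2, -0.4, 0.3]
width: 0.0423
gripper_force: 0.0
```

Request:
{"api": "drive_tool", "payload": {
  "rows": [
    [[0, 0, 0], [0, 0, -0.4], 4.2],
    [[0, 0, 0], [0, 0, -0.3], 4.2],
    [[0, 0, 0], [0, 0, 0], 1.2],
    [[0, 0, 0], [0, 0, 0], 1.2],
    [[0, 0, 0], [0, 0, 0], 1.2]
  ],
  "force": 70
}}

```text
clock: 8.85
position: [0.4974, -0.3574, -0.0218]
ee_rot: [0.0, 0.999, 0.05, 0.0]
contact_force: [-0.1, 0.8, 1.6]
width: 0.0181
gripper_force: 70.8
```

Request:
{"api": "drive_tool", "payload": {
  "rows": [
    [[0, 0, 0], [0, 0, 2.0], 1.2],
    [[0, 0, 0], [0, 0, 3.5], 1.2],
    [[0, 0, 0], [0, 0, 3.5], 1.2],
    [[0, 0, 0], [0, 0, 3.2], 1.2],
    [[0, 0, 0], [0, 0, 0], 1.2]
  ]
}}

```text
clock: 9.48
position: [0.4988, -0.3586, 0.1026]
ee_rot: [0.002, 0.999, 0.05, 0.002]
contact_force: [1.3, 0.2, -1.1]
width: 0.0183
gripper_force: 70.6
```

Request:
{"api": "drive_tool", "payload": {
  "rows": [
    [[0, 0, 0.168], [0.36, 2.77, 0], 1.2],
    [[0, 0, 0.169], [0.36, 2.77, 0], 1.2],
    [[0, 0, 0.169], [0.36, 2.77, 0], 1.2],
    [[0, 0, 0.169], [0.36, 2.77, 0], 1.2],
    [[0, 0, 0.169], [0.36, 2.77, 0], 1.2],
    [[0, 0, 0.169], [0.36, 2.77, 0], 1.2],
    [[0, 0, 0.169], [0.36, 2.77, 0], 1.2],
    [[0, 0, 0.168], [0.36, 2.77, 0], 1.2]
  ]
}}

```text
clock: 10.48
position: [0.5249, -0.1343, 0.0981]
ee_rot: [-0.001, 0.747, 0.665, -0.001]
contact_force: [0.7, -0.1, -0.5]
width: 0.0181
gripper_force: 70.6
```

Request:
{"api": "drive_tool", "payload": {
  "rows": [
    [[0, 0, 0], [0, 0, -2.0], 1.2],
    [[0, 0, 0], [0, 0, -2.0], 1.2],
    [[0, 0, 0], [0, 0, -1.1], 1.2],
    [[0, 0, 0], [0, 0, 0], 1.2]
  ]
}}

```text
clock: 10.98
position: [0.5248, -0.1352, 0.0474]
ee_rot: [-0.001, 0.749, 0.663, -0.001]
contact_force: [-0.3, 0.1, -0.7]
width: 0.0187
gripper_force: 70.5
```

Run:
```python
from h import *
a=shot('top','t6.png'); b=shot('scene','s6.png'); s=manip.get_state(); p=s['position']; print(p,s['ee_rot'],s['width'])
z=lambda i,r,c,f:cv2.resize(i[r[0]:r[1],c[0]:c[1],::-1],None,fx=f,fy=f,interpolation=cv2.INTER_CUBIC)
u=-YO; tip=p+.13*u; tip[2]=p[2]+.0338
print('tip expected',tip,proj('top',tip),proj('scene',tip))
np.set_printoptions(linewidth=250)
for n,i in(('top',a),('scene',b)):
    c,r=proj(n,tip).astype(int); h=cv2.cvtColor(np.ascontiguousarray(i),cv2.COLOR_RGB2HSV)
    print(n,'cols from',c-22)
    for y in range(r-14,r+16): print(y,''.join('O' if h[y,x,1]>140 and h[y,x,2]>60 and h[y,x,0]<25 else 'w' if h[y,x,2]>170 else '#' if h[y,x,2]<50 else '+' if h[y,x,2]<100 else '.' for x in range(c-22,c+30)))
```

```text
[ 0.52614295 -0.13583008  0.04891996] [3.93971457e-05 7.48654909e-01 6.62959897e-01 3.82422377e-05] 0.01859907648651629
tip expected [ 0.54186088 -0.00678378  0.08271996] [287.52141347 174.00412433] [236.86862654 222.56817101]
top cols from 265
160 .+###++##+....................+++++++++++...........
161 ++#######+....................++++++++++++++++......
162 ++#######+....................+++++++++++++++++++++.
163 +#######+.....................++++++++++++++++++++++
164 .+++++##+.....................++++++++++++++++++++++
165 ....+++#+.....................++++++++++++++++++++++
166 ....+++#+.....................++++++++++++++++++++++
167 ....++#+.....................+++++++++++++++++++++++
168 ....++#+.....................+++++++++++++++++++++++
169 ....++#+...................w.++++++++++++++++####+++
170 ....++#+...................w.++++++++++++++++######+
171 ...+++#+.....................++++++++++++++++######+
172 ...+++#+....................+++++++++++++++++######+
173 ...++#++....................++++++++++++++++######++
174 ...++#++...............ww.......+++++++++++++#####++

[... 1884 characters left out ...]
+###########+...
226 wwwwwwwwww....+++..wwwwwwwwwwwww....++##########+...
227 wwww....+++++++++..wwwwwwwwwwwww....++##########....
228 ...+++++++++++++++..wwwwwwwwwwww.....+##########....
229 ++++##++++++++++++..wwwwwwwwwwww.....++#########....
230 ++++++++++++++++++.wwwwwwwwwwwww.....++#########....
231 ++++++++++++++++++..wwwwwwwwwwww......+#########....
232 #+++++++++++++####+...wwwwwwwwwww....++########+....
233 ++++++++++########++..wwwwwwwwwww.....+#####++++....
234 +++++##########+++++..wwwwwwwwwww.....++##++........
235 ###########+++++++++.wwwwwwwwwwwww....++++++........
236 ######++++++++++++++.wwwwwwwwwwwwww....+++++........
237 ######++++++++++++++.wwwwwwwwwwwwww.....++++........
```

The top picture puts the rod tip at (288,174.7), where (287.5,174) was expected, and its line runs into the middle of the tray's cut-out. Now I'll advance it.

Request:
{"api": "drive_tool", "payload": {
  "rows": [
    [[0, 0, 0], [0.15, 1.2, 0], 1.2],
    [[0, 0, 0], [0.14, 1.2, 0], 1.2],
    [[0, 0, 0], [0.15, 1.2, 0], 1.2],
    [[0, 0, 0], [0.1, 0.9, 0], 1.2],
    [[0, 0, 0], [0, 0, 0], 1.2]
  ]
}}

```text
clock: 11.7
position: [0.5314, -0.0897, 0.049]
ee_rot: [0.0, 0.748, 0.664, 0.0]
contact_force: [-0.2, -0.5, -0.7]
width: 0.0189
gripper_force: 70.5
```

Request:
{"api": "drive_tool", "payload": {
  "rows": [
    [[0, 0, 0], [0.05, 0.4, 0], 1.2],
    [[0, 0, 0], [0.05, 0.4, 0], 1.2],
    [[0, 0, 0], [0, 0, 0], 1.2]
  ]
}}

```text
clock: 12.08
position: [0.5326, -0.0841, 0.0491]
ee_rot: [0.001, 0.748, 0.663, -0.001]
contact_force: [-1.2, -4.7, -0.3]
width: 0.0184
gripper_force: 70.6
```

Request:
{"api": "drive_tool", "payload": {
  "rows": [
    [[0, 0, 0], [0.06, 0.5, 0], 1.2],
    [[0, 0, 0], [0, 0, 0], 1.2]
  ]
}}

```text
clock: 12.32
position: [0.5331, -0.0798, 0.0491]
ee_rot: [0.001, 0.748, 0.663, -0.001]
contact_force: [-0.9, -6.4, -1.3]
width: 0.0184
gripper_force: 70.6
```

Request:
{"api": "drive_tool", "payload": {
  "rows": [
    [[0, 0, 0], [0.06, 0.5, 0], 1.2],
    [[0, 0, 0], [0.06, 0.5, 0], 1.2],
    [[0, 0, 0], [0.06, 0.5, 0], 1.2],
    [[0, 0, 0], [0, 0, 0], 1.2]
  ]
}}

```text
clock: 12.82
position: [0.5348, -0.0637, 0.0488]
ee_rot: [0.001, 0.748, 0.663, -0.001]
contact_force: [-1.0, -4.9, -1.7]
width: 0.0186
gripper_force: 70.4
```

Request:
{"api": "drive_tool", "payload": {
  "rows": [
    [[0, 0, 0], [0.06, 0.5, 0], 1.2],
    [[0, 0, 0], [0.06, 0.5, 0], 1.2],
    [[0, 0, 0], [0.06, 0.4, 0], 1.2],
    [[0, 0, 0], [0, 0, 0], 1.2]
  ]
}}

```text
clock: 13.32
position: [0.5367, -0.0479, 0.0489]
ee_rot: [-0.0, 0.748, 0.663, 0.0]
contact_force: [-0.7, 0.4, -0.7]
width: 0.0183
gripper_force: 70.5
```

```bash
cat >> h.py <<'E'
def asc(n,i,r,c):
    h=cv2.cvtColor(np.ascontiguousarray(i),cv2.COLOR_RGB2HSV); print(n,'cols from',c[0])
    for y in range(*r): print(y,''.join('O' if h[y,x,1]>140 and h[y,x,2]>60 and h[y,x,0]<25 else 'w' if h[y,x,2]>170 else '#' if h[y,x,2]<50 else '+' if h[y,x,2]<90 else ',' if h[y,x,2]<125 else '.' for x in range(*c)))
E
python3 - <<'E'
from h import *
a=shot('top','t7.png'); asc('top',a,(145,196),(222,290)); print(manip.get_state()['position'])
E
```

```text
top cols from 222
145 .........,++,,+,,,....,,............................................
146 .........+#####+++,,,+,,............................................
147 .........+#++++#######++,,++,,........................,............,
148 .........,+++,,,,++++#######++,,,,,,,.......................,......,
149 .........,+++,,,,,,,,,,+++++######+++,,+,,,...,,,.......,,.........+
150 ........,++++,,,,,,,,,,,,,,,,+++++######+++,,++,,.,....,++,,,,,,...+
151 ........,++++,,,,,,,,,,,,,,,,,,,,,,+++++#######+,,,.w...,,,,,++++,,+
152 ........++++,,,,,,,,,,,,,,,,,,,,,,,,,,,,,,,+++##,,,,.,.,.......,..,#
153 ........++++,.....,,,,,,,,,,,,,,,,,,,,,,,,,,++,,,,,,,,,...........,#
154 ........,+++,............,,,,,,,,,,,,,,,,,,+++++++,,+.............,#
155 ........,+++,.................,,,,,,,.,,,,,+######+++,............+#
156 .......,++++,...,........,............,,,,,#########+,,.,.........,#
157 .......,+++,,.............................+#++######,,,,,.........,#
158 .......++++,..........................,...,+,,,+####+,,,..........,#
159 .......,+++,..............................,,,,,+#+##+,,,
[... 1978 characters left out ...]
.,,..
187 ..+++++,..................................,++.,,................,,..
188 ..++,+,,.................................,.,+...................,,..
189 ..,,,,,,,,,,,,...........................,,,+.,,...............,,...
190 .,,,++++,.,,+,,,,,,,,.................,,,,,,,..................,,...
191 ..,,+++++,,+++,,,,++,,,,,,,,...........,,,,+,..................,,,,.
192 ....,,,,,++++++,,+++,,,,,++,,,,........,,,++.......w..........,++++,
193 ..........,,,,,++++++,,++++,.,,,,,,,,,,,,.,+.................,++++++
194 ..............,,,,,,,,+++++,,,+++,,,,++,,.,+,.,,,...........,+++++++
195 ..........,....,.....,,,,,,+++++++,,+++,,.,++++++,,..,,,....,+++++++
[ 0.53667392 -0.04818698  0.04893871]
```

The old cell lies in the grey bin (top view, rows 162-182, cols 246-258), the tray is empty, and the rod still stands through the hole. I'll withdraw it and lay the stick back.

Request:
{"api": "drive_tool", "payload": {
  "rows": [
    [[0, 0, 0], [-0.27, -2.2, 0], 1.2],
    [[0, 0, 0], [-0.27, -2.2, 0], 1.2],
    [[0, 0, 0], [-0.27, -2.2, 0], 1.2],
    [[0, 0, 0], [-0.27, -2.2, 0], 1.2],
    [[0, 0, 0], [0, 0, 1.7], 1.2],
    [[0, 0, 0], [0, 0, 1.7], 1.2],
    [[0, 0, 0], [0, 0, 1.7], 1.2],
    [[0, 0, 0], [0, 0, 0], 1.2]
  ]
}}

```text
clock: 14.38
position: [0.5269, -0.1371, 0.1011]
ee_rot: [0.001, 0.749, 0.663, 0.001]
contact_force: [-0.2, -0.5, -0.6]
width: 0.0182
gripper_force: 70.5
```

Request:
{"api": "drive_tool", "payload": {
  "rows": [
    [[0, 0, -0.168], [-0.36, -2.77, 0], 1.2],
    [[0, 0, -0.169], [-0.36, -2.77, 0], 1.2],
    [[0, 0, -0.169], [-0.36, -2.77, 0], 1.2],
    [[0, 0, -0.169], [-0.36, -2.77, 0], 1.2],
    [[0, 0, -0.169], [-0.36, -2.77, 0], 1.2],
    [[0, 0, -0.169], [-0.36, -2.77, 0], 1.2],
    [[0, 0, -0.169], [-0.36, -2.77, 0], 1.2],
    [[0, 0, -0.168], [-0.36, -2.77, 0], 1.2]
  ]
}}

```text
clock: 15.38
position: [0.4964, -0.3587, 0.0987]
ee_rot: [-0.001, 0.999, 0.047, -0.001]
contact_force: [-0.2, -0.7, -0.5]
width: 0.0185
gripper_force: 70.5
```

Request:
{"api": "drive_tool", "payload": {
  "rows": [
    [[0, 0, 0], [0, 0, 0], 1.2],
    [[0, 0, 0], [0, 0, -3.4], 1.2],
    [[0, 0, 0], [0, 0, -3.4], 1.2],
    [[0, 0, 0], [0, 0, -3.0], 1.2],
    [[0, 0, 0], [0, 0, -1.2], 1.2],
    [[0, 0, 0], [0, 0, 0], 1.2]
  ]
}}

```text
clock: 16.12
position: [0.4967, -0.3573, -0.0109]
ee_rot: [-0.001, 0.999, 0.05, -0.001]
contact_force: [0.4, -0.4, -0.1]
width: 0.0183
gripper_force: 70.5
```

Request:
{"api": "drive_tool", "payload": {
  "rows": [
    [[0, 0, 0], [0, 0, -0.7], 1.2],
    [[0, 0, 0], [0, 0, -0.3], 1.2],
    [[0, 0, 0], [0, 0, 0], 1.2]
  ]
}}

```text
clock: 16.5
position: [0.4971, -0.3584, -0.0198]
ee_rot: [0.0, 0.999, 0.05, 0.0]
contact_force: [-0.1, -0.4, -1.1]
width: 0.0181
gripper_force: 70.5
```

Request:
{"api": "drive_tool", "payload": {
  "rows": [
    [[0, 0, 0], [0, 0, 0], 4.0],
    [[0, 0, 0], [0, 0, 0], 4.0],
    [[0, 0, 0], [0, 0, 1.5], 4.0],
    [[0, 0, 0], [0, 0, 3.5], 4.0],
    [[0, 0, 0], [0, 0, 4], 4.0],
    [[0, 0, 0], [0, 0, 4], 2.0]
  ]
}}

```text
clock: 17.25
position: [0.4971, -0.3584, 0.1124]
ee_rot: [0.0, 0.999, 0.05, 0.0]
contact_force: [0.6, 0.1, -0.1]
width: 0.0232
gripper_force: 0.0
```

Request:
{"api": "drive_tool", "payload": {
  "rows": [
    [[0, 0, -0.0277], [0.7, 5.35, 0.2], 0],
    [[0, 0, -0.0277], [0.7, 5.35, 0.2], 0],
    [[0, 0, -0.0277], [0.7, 5.35, 0], 0],
    [[0, 0, -0.0277], [0.7, 5.35, 0], 0],
    [[0, 0, -0.0277], [0.7, 5.35, 0], 0],
    [[0, 0, -0.0277], [0.7, 5.35, 0], 0],
    [[0, 0, -0.0277], [0.7, 5.35, 0], 0],
    [[0, 0, -0.0277], [0.7, 5.35, 0], 0]
  ]
}}

```text
clock: 18.25
position: [0.5535, 0.0715, 0.1154]
ee_rot: [0.0, 0.998, -0.061, 0.001]
contact_force: [0.6, 0.6, -0.5]
width: -0.0
gripper_force: 0.0
```

Request:
{"api": "drive_tool", "payload": {
  "rows": [
    [[0, 0, 0], [0, 0, 0], 0],
    [[0, 0, 0], [0, 0, 0], 0]
  ]
}}

```text
clock: 18.5
position: [0.5531, 0.0696, 0.1147]
ee_rot: [0.0, 0.998, -0.06, 0.0]
contact_force: [0.4, 0.2, -1.9]
width: -0.0001
gripper_force: 0.0
```

Run:
```python
from h import *
a=shot('top','t8.png'); s=manip.get_state(); print(s['position'],s['ee_rot'],s['width'])
R=((150,210),(385,405)); print(orange(a,*R))
```

```text
[0.55303044 0.06893395 0.11451922] [ 3.67838357e-04  9.98141694e-01 -6.09336801e-02  3.32244619e-04] 0.00013212572078868804
(147, array([394.26530612, 192.98639456]), array([390, 182]), array([398, 204]))
```

The stick is back within 2 mm of its old spot. Next I'll fold the tray along an arc.

Request:
{"api": "drive_tool", "payload": {
  "rows": [
    [[0, 0, 0], [0, 0, -1.7], 0],
    [[0, 0, 0], [0, 0, -1.7], 0],
    [[0, 0, 0], [-0.11, -0.9, 0], 0],
    [[0, 0, 0], [0, 0, 0], 0],
    [[0, 0, 0], [-0.16, -1.35, -0.1], 0],
    [[0, 0, 0], [-0.16, -1.27, -0.45], 0],
    [[0, 0, 0], [0, 0, 0], 0]
  ]
}}

```text
clock: 19.42
position: [0.5484, 0.0332, 0.0742]
ee_rot: [0.0, 0.998, -0.062, -0.0]
contact_force: [-0.2, 1.4, -1.3]
width: -0.0
gripper_force: 0.0
```

Request:
{"api": "drive_tool", "payload": {
  "rows": [
    [[0, 0, 0], [-0.14, -1.11, -0.76], 0],
    [[0, 0, 0], [-0.11, -0.88, -1.03], 0],
    [[0, 0, 0], [-0.07, -0.6, -1.2], 0],
    [[0, 0, 0], [0, 0, 0], 0]
  ]
}}

```text
clock: 19.92
position: [0.5441, 0.0083, 0.0429]
ee_rot: [-0.0, 0.998, -0.061, -0.002]
contact_force: [-0.8, 0.5, 0.4]
width: 0.0003
gripper_force: 0.0
```

Run:
```python
from h import *
a=shot('top','t9.png'); asc('top',a,(145,196),(245,320)); print(manip.get_state()['position'])
```

```text
top cols from 245
145 ,..................,++++,.w.ww.+,.w................................,,......
146 ,..................,++++,.wwww.+..www.w............................+,......
147 +,,++,,............,++++,.wwww.+.wwwwww.ww.w.w.....................,,......
148 #####++,,,,,,,.....,++++..www.,+.wwwwwwwww.ww.w...w.w..............+,......
149 ,++++######+++,,+,,+++++..w.w..+.wwwwwwwwwwwwwwwwwwwwwww.........w.+,......
150 ,,,,,,+++++######++++++,......,,..w...wwwwww.wwwwwwwwwwwwwwwwww.ww.+,......
151 ,,,,,,,,,,,,++++++##++++......,,...........w...wwwwwwwwwwwwwwwwww.,+.ww.w.,
152 ,,,,,,,,,,,,,,,,,,++++++......+,....................wwww.www.wwww.,+.wwww.,
153 ,,,,,,,,,,,,,,,,,,,++++,......+,........................w..ww.www.,,.w..w.,
154 ...,,,,,,,,,,,,,,,,++++,......+,................................w.,,.wwww.+
155 ....,...,,,,,,,,,,,++++,.....,+,..................................+,.w..w.+
156 ..,...............,++++,.....,+...................................+,......+
157 ..................,+#++,,,...,+..................................,+,.....,+
158 ...................,++++++,,,+,.......
[... 2332 characters left out ...]
+###+##++##+++,,.....,.w.
188 .................,,,.....,,..................,+++++#####++#+++++,,.....,.w.
189 .................,,,.....,,..................,+++++#####++#+++++,,....,,.w.
190 ................,,,,,,..,,,..................,+++++########+++++,......,...
191 ,,,,,..........,,,++++,,+++..................,++++++#####+++++++,,....,,...
192 ,,++,,,,........,++++++++++..................,++++++#####+###+#+,,.....,..,
193 +++,,.,,,,,,,,,,+++++++++++,,,..............,+++++++#####++#++#+,,....,,..,
194 ++++,,,+++,,,,++++++++++++#,.................,+++++###+##+++#+#+,.....,,,,,
195 ,,,,+++++++,,++++++,,,,,,+#,,,,,,,......,.........,+++++#++++##+,......,++,
[0.54453769 0.00854215 0.04345212]
```

Request:
{"api": "drive_tool", "payload": {
  "rows": [
    [[0, 0, 0], [-0.02, -0.15, -0.5], 0],
    [[0, 0, 0], [0, -0.1, -0.5], 0],
    [[0, 0, 0], [0, 0, 0], 0]
  ]
}}

```text
clock: 20.35
position: [0.5451, 0.0063, 0.0341]
ee_rot: [0.0, 0.998, -0.061, -0.0]
contact_force: [0.2, 0.1, -0.3]
width: 0.0002
gripper_force: 0.0
```

Request:
{"api": "drive_tool", "payload": {
  "rows": [
    [[0, 0, 0], [0, 0, -0.2], 0],
    [[0, 0, 0], [0, 0, 0], 0]
  ]
}}

```text
clock: 20.6
position: [0.5453, 0.0062, 0.0325]
ee_rot: [0.0, 0.998, -0.061, 0.0]
contact_force: [-0.3, 0.2, -0.5]
width: -0.0001
gripper_force: 0.0
```

Request:
{"api": "drive_tool", "payload": {
  "rows": [
    [[0, 0, 0], [0, 0, -0.1], 0],
    [[0, 0, 0], [0, 0, 0], 0]
  ]
}}

```text
clock: 20.85
position: [0.5454, 0.0062, 0.0315]
ee_rot: [0.0, 0.998, -0.061, 0.0]
contact_force: [0.7, 1.0, -0.6]
width: 0.0
gripper_force: 0.1
```

Request:
{"api": "drive_tool", "payload": {
  "rows": [
    [[0, 0, 0], [0, 0, -0.1], 0],
    [[0, 0, 0], [0, 0, 0], 0]
  ]
}}

```text
clock: 21.1
position: [0.5454, 0.0061, 0.0311]
ee_rot: [0.0, 0.998, -0.061, 0.0]
contact_force: [-1.8, -0.1, 4.8]
width: 0.0001
gripper_force: 2.4
```

Request:
{"api": "drive_tool", "payload": {
  "rows": [
    [[0, 0, 0], [0, 0, -0.1], 0],
    [[0, 0, 0], [0, 0, 0], 0]
  ]
}}

```text
clock: 21.35
position: [0.5455, 0.0061, 0.031]
ee_rot: [0.0, 0.998, -0.061, 0.0]
contact_force: [-2.4, -0.3, 10.9]
width: -0.0002
gripper_force: 5.5
```

Request:
{"api": "drive_tool", "payload": {
  "rows": [
    [[0, 0, 0], [0, 0, -0.1], 0],
    [[0, 0, 0], [0, 0, 0], 0]
  ]
}}

```text
clock: 21.6
position: [0.5455, 0.0061, 0.0309]
ee_rot: [0.0, 0.998, -0.061, 0.001]
contact_force: [-4.5, -0.1, 16.9]
width: 0.0001
gripper_force: 8.5
```

The tray is down flat: 17 N is met with the tips at floor height (60 mm). Now to the new cell.

Request:
{"api": "drive_tool", "payload": {
  "rows": [
    [[0, 0, 0], [0, 0, 2.5], 0],
    [[0, 0, 0], [0, 0, 3.5], 0],
    [[0, 0, 0], [0, 0, 3.3], 4.8]
  ]
}}

```text
clock: 21.98
position: [0.5452, 0.0062, 0.1223]
ee_rot: [-0.0, 0.998, -0.061, -0.0]
contact_force: [0.0, -0.5, 0.9]
width: 0.017
gripper_force: 0.0
```

Request:
{"api": "drive_tool", "payload": {
  "rows": [
    [[0, 0, 0.0417], [-0.54, 4.81, 0], 4.8],
    [[0, 0, 0.0417], [-0.54, 4.81, 0], 4.8],
    [[0, 0, 0.0417], [-0.54, 4.81, 0], 4.8],
    [[0, 0, 0.0417], [-0.54, 4.81, 0], 4.8],
    [[0, 0, 0.0417], [-0.54, 4.81, 0], 4.8],
    [[0, 0, 0.0417], [-0.54, 4.81, 0], 4.8],
    [[0, 0, 0.0417], [-0.54, 4.81, 0], 4.8],
    [[0, 0, 0], [0, 0, 0], 4.8]
  ]
}}

```text
clock: 22.98
position: [0.5068, 0.3462, 0.121]
ee_rot: [-0.001, 0.996, 0.087, -0.0]
contact_force: [0.7, -1.2, 0.4]
width: 0.048
gripper_force: 0.0
```

Run:
```python
from h import *
a=shot('top','t10.png'); b=shot('scene','s10.png'); s=manip.get_state(); print(s['position'],s['ee_rot'],s['width'])
z=lambda i,r,c,f:cv2.resize(i[r[0]:r[1],c[0]:c[1],::-1],None,fx=f,fy=f,interpolation=cv2.INTER_CUBIC)
o=z(a,(145,205),(150,210),6); o2=z(a,(145,205),(235,335),6)
# predicted cell outline
o=z(cv2.imread('pics/top0.png')[:,:,::-1],(160,205),(150,195),9)
d=np.array([-.985,-.17,0]); w=np.array([.17,-.985,0]); c=np.array([.5077,.3427,.017])
for k in(-.03075,.02825):
  for m in(-.017,.017):
    q=(proj('top',c+k*d+m*w)-[150,160]+.5)*9; cv2.circle(o,tuple(int(v) for v in q),2,(0,0,255),-1)
g=np.zeros((600,800,3),np.uint8); g[:405,:405]=o; o3=z(a,(150,195),(262,312),7.8); g[:o3.shape[0],408:408+o3.shape[1]]=o3[:,:392]
o4=z(b,(205,255),(205,275),3.9); g[405:600,:273]=o4[:195,:273]
o5=z(b,(175,225),(300,350),3.9); g[405:600,290:485]=o5[:195,:195]
cv2.imwrite('pics/c8.png',g)
```

```text
[0.50705159 0.34287276 0.12096331] [ 5.50716139e-04  9.96333141e-01  8.55558527e-02 -4.06355709e-04] 0.04836884066716575
```

View pics/c8.png

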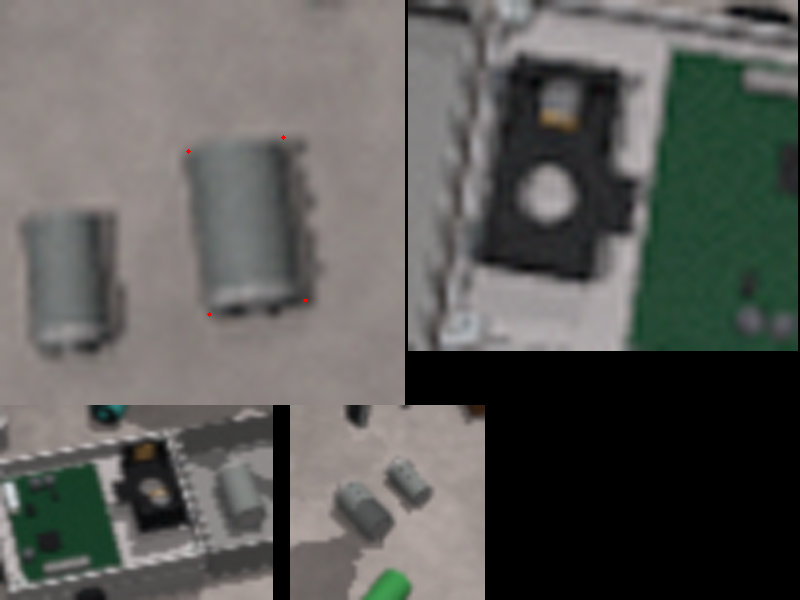

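The picture shows the tray flat, with the hole at (548,193) and the brass disc at its +x end at (560,118). The predicted outline (red dots) sits on the D cell within 1-2 mm. The old cell is in the bin. I'll descend and grip.

Request:
{"api": "drive_tool", "payload": {
  "rows": [
    [[0, 0, 0], [0, 0, -4.0], 4.8],
    [[0, 0, 0], [0, 0, -4.0], 4.8],
    [[0, 0, 0], [0, 0, -3.5], 4.8],
    [[0, 0, 0], [0, 0, -1.8], 4.8],
    [[0, 0, 0], [0, 0, 0], 4.8]
  ]
}}

```text
clock: 23.7
position: [0.5065, 0.3406, -0.013]
ee_rot: [0.001, 0.996, 0.084, -0.002]
contact_force: [0.1, 0.7, 0.6]
width: 0.048
gripper_force: 0.0
```

Request:
{"api": "drive_tool", "payload": {
  "rows": [
    [[0, 0, 0], [0, 0, -0.6], 4.8],
    [[0, 0, 0], [0, 0, -0.5], 4.8],
    [[0, 0, 0], [0, 0, 0], 2.8],
    [[0, 0, 0], [0, 0, 0], 2.8],
    [[0, 0, 0], [0, 0, 0], 2.8]
  ],
  "force": 60
}}

```text
clock: 24.32
position: [0.5078, 0.343, -0.022]
ee_rot: [-0.0, 0.996, 0.085, 0.0]
contact_force: [0.1, -0.5, 2.0]
width: 0.0324
gripper_force: 59.6
```

Run:
```python
from h import *
h=onz('top',279.45,174.24,.0585); print('hole',h,'own',(h-CO)@XO,(h-CO)@YO)
T=lambda u,v,z:onz('top',262+(u-408)/7.8-.5,150+v/7.8-.5,z)
print('disc edge',T(560,128,.077-.005),'tray end -x',T(540,276,.06),'+x',T(570,60,.08))
```

```text
hole [0.54402281 0.01672643 0.0585    ] own 0.005649257415040069 -0.058976058018329856
disc edge [0.56837887 0.0131156  0.072     ] tray end -x [0.51015099 0.01950434 0.06      ] +x [0.59451601 0.01003626 0.08      ]
```

Request:
{"api": "drive_tool", "payload": {
  "rows": [
    [[0, 0, 0], [0, 0, 1.5], 2.8],
    [[0, 0, 0], [0, 0, 3.5], 2.8],
    [[0, 0, 0], [0, 0, 4], 2.8],
    [[0, 0, 0], [0, 0, 4], 2.8],
    [[0, 0, 0], [0, 0, 2.2], 2.8],
    [[0, 0, 0], [0, 0, 0], 2.8]
  ]
}}

```text
clock: 25.08
position: [0.5088, 0.3437, 0.1323]
ee_rot: [-0.001, 0.996, 0.085, 0.002]
contact_force: [-0.1, -0.3, -0.7]
width: 0.0317
gripper_force: 59.6
```

Request:
{"api": "drive_tool", "payload": {
  "rows": [
    [[0, 0, -0.0419], [0.52, -4.66, 0], 2.8],
    [[0, 0, -0.0419], [0.52, -4.66, 0], 2.8],
    [[0, 0, -0.0419], [0.52, -4.66, 0], 2.8],
    [[0, 0, -0.0419], [0.52, -4.66, 0], 2.8],
    [[0, 0, -0.0419], [0.52, -4.66, 0], 2.8],
    [[0, 0, -0.0419], [0.52, -4.66, 0], 2.8],
    [[0, 0, -0.0419], [0.52, -4.66, 0], 2.8],
    [[0, 0, 0], [0, 0, 0], 2.8]
  ]
}}

```text
clock: 26.08
position: [0.5434, 0.0137, 0.1282]
ee_rot: [0.001, 0.998, -0.064, -0.001]
contact_force: [0.5, 0.6, -1.2]
width: 0.0321
gripper_force: 59.9
```

Run:
```python
from h import *
a=shot('top','t11.png'); b=shot('scene','s11.png'); s=manip.get_state(); p=s['position']; print(p,s['ee_rot'],s['width'],s['qpos'])
c=p+[0,0,.039]
for n,i in(('top',a),('scene',b)):
    print('flat,nub',proj(n,c-.03075*XO),proj(n,c+.03075*XO))
    q=proj(n,c).astype(int); asc(n,i,(q[1]-20,q[1]+22),(q[0]-25,q[0]+28))
```

```text
[0.54296504 0.01660726 0.12844706] [-3.71129835e-04  9.98060367e-01 -6.22396963e-02 -1.25909826e-03] 0.031869696661573556 [-9.80063339e-02  2.82373856e-01  1.68869682e+00  7.07027799e-04
  1.17306517e+00  1.59707532e+00]
flat,nub [283.15425662 158.95762426] [280.27083506 179.77019286]
top cols from 256
149 +++,,++#+++......,+,.................................
150 #######+++,......,+,.................................
151 ,+++++##++,......,+,.................................
152 ,,,,,,,+#+,......++..................................
153 ,,,,,.,+++,.....,++,.................................
154 ,,,,,,,,++,,,,,,,+,,.................................
155 ,.,.,,,,++++++++++,,.,,,.............................
156 .....,,++++++++++++,,,,,,,,,,,,.,....................
157 .....,+++++++++++++,,,,,,,,,,,,,,,,,,,,..............
158 .....,##++++++++++++,,,,,,,,,,,,,,,,,,,,,,,,,,.,,..,.
159 .....+++++++,++++++++++,+,,,,,,,,,,,,,,,,,,,,,,,,,,,,
160 ....,++++,,...,,++#++++++++++++++,,,,,,,,,,,,,,,,,,,,
161 ....,++++,......+++++#+++++,++++++++++++,,,,,,,,,,,,,
162 ,...,+++,.......,+++++++++++,......,++
[... 3460 characters left out ...]
++++
215 .............,+,,+++###++++++#+.,.,++++++++++++++,,++
216 ..,,,..,,,,,+++++++####O+O+####,,,+++++++++,,+++,,,,,
217 .,,++,+++++++++++,+####OOOO####+,,,++++,+++,,,,,,....
218 ++++++++++++,,,,,.,+###OOO+####+,,.,++,,,,,,.........
219 +++++++++++,......,+############+,,,,,,..............
220 +++++++,,+++,.....,#############+,+,...............,.
221 ++++++++++++,......+############+,,..........,.....,.
222 +#####+++++++......+#############,,,,......,,,,....,.
223 ++#####++++++,.w...,#############+,,,......,+,,....,,
224 ++#####++++++,.w.,,+####++,,++###+.........,+,,,....,
225 ########++++++...+######+,,,,+###+,,,......,++,,....,
226 #######+++++++.w.+######+,,,,++###+,,,....,+++,,....,
```

Run:
```python
from h import *
S=np.array([.544,.0167,.077])
print('plus contact',proj('scene',S+.03075*XO),'hole',proj('scene',S-[0,0,.0185]),proj('top',S-[0,0,.0185]))
b=cv2.imread('pics/s11.png')[:,:,::-1]; asc('scene',b,(213,245),(225,265))
for q in((244.5,206.5),): 
    for z in(.167,.19): print(onz('scene',*q,z))
print(tri(('scene',244.5,206.5),('top',283.2,159)))
# cell on the bench in scene, expected vs earlier seen flat centre
c=np.array([.5077,.3427,.017])+.03075*np.array([.985,.17,0]); print('bench flat exp',proj('scene',c),'seen',(635-392)/14+306-.5,305/14+185-.5)
```

```text
plus contact [241.18301344 215.72255104] hole [243.2883012  225.36666181] [279.45830419 174.24738747]
scene cols from 225
213 .............w.,++++++++++++++++++++++++
214 ........w.,++,+++++++++,,+++++++++++++++
215 .....,+,,+++###++++++#+.,.,+++++++++++++
216 ,,,,+++++++####O+O+####,,,+++++++++,,+++
217 +++++++++,+####OOOO####+,,,++++,+++,,,,,
218 ++++,,,,,.,+###OOO+####+,,.,++,,,,,,....
219 +++,......,+############+,,,,,,.........
220 ,+++,.....,#############+,+,............
221 ++++,......+############+,,..........,..
222 +++++......+#############,,,,......,,,,.
223 +++++,.w...,#############+,,,......,+,,.
224 +++++,.w.,,+####++,,++###+.........,+,,,
225 ++++++...+######+,,,,+###+,,,......,++,,
226 ++++++.w.+######+,,,,++###+,,,....,+++,,
227 ++++++,..+######++,,,,+###+.......,+++,,
228 ++++++,..,########+,,,+###+..,....,,+++,
229 #++++++...+########+,,,+###+,,,....,+++,
230 #++++++,,,++++######+++####+..,....,+++,
231 ##++++++,,,,,+#############+,,,....,,+++
232 ##++++#+,,,,,+##############+,,,....,+++
233 ########+,,,,,+#############+,,.....,+++
234 ########+,,,,,+#############+++......,++
235 ########+,,,,,+###########++++,,,....,++
236 ########+,,,,,,+#######+++,,,+,,,....,,+
237 #########+,,,,,+##+++,,,,,,,,,........,,
238 #########+,,,,,,,,,,,,,,,,,,,,,,,,....,,
239 #########+,,,,,,,,,,,,,,,,,,,,,,,,......
240 ##########+,,,,,,,,,,,,,,,..............
241 ##########+,,,,,,,,,,,,....ww....,,.,...
242 ##########+,,,,,,,......wwwww....,,,++++
243 #+########+,,,,,...wwwwww..ww..,++++++++
244 +++########+,,,,.ww...ww..,,,,,+++++++++
[0.54930584 0.01972198 0.167     ]
[0.5678378  0.01262878 0.19      ]
(array([0.56885511, 0.01332662, 0.19081742]), np.float64(0.0020307844831512737))
bench flat exp [322.71900065 206.35215038] seen 322.85714285714283 206.28571428571428
```

Request:
{"api": "drive_tool", "payload": {
  "rows": [
    [[0.0194, 0.159, 0], [0, 0, 0], 2.8],
    [[0.0194, 0.159, 0], [0, 0, 0], 2.8],
    [[0.0194, 0.159, 0], [0, 0, 0], 2.8],
    [[0, 0, 0], [0, 0, 0], 2.8],
    [[0, 0, 0], [0, 0, 0], 2.8]
  ]
}}

```text
clock: 26.8
position: [0.543, 0.0177, 0.1294]
ee_rot: [-0.014, 0.969, -0.059, -0.238]
contact_force: [-0.7, -0.4, -1.0]
width: 0.032
gripper_force: 59.9
```

Run:
```python
from h import *
from scipy.optimize import least_squares
a=shot('top','t12.png'); b=shot('scene','s12.png'); s=manip.get_state(); p=s['position']; q=s['qpos']; print(p,s['ee_rot'],q)
D=[(.27655,1.50601,1.36073,.57448,.20161),(.50003,1.69503,.94657,.61221,.00086),(.28237,1.68870,1.17307,.54322,.12845),(q[1],q[2],q[4],np.hypot(p[0],p[1]),p[2])]
def f(v):
    a1,d1,L2,L3,dt=v; o=[]
    for q2,q3,q5,r,z in D:
        o+=[a1+L2*np.sin(q2)+L3*np.sin(q2+q3)+dt*np.sin(q2+q3+q5)-r, d1+L2*np.cos(q2)+L3*np.cos(q2+q3)+dt*np.cos(q2+q3+q5)-z]
    return o
r=least_squares(f,[0,.3,.4,.4,.2]); print(r.x,np.abs(r.fun).max())
al=.48; ax=np.cos(al)*-XO+[0,0,-np.sin(al)]  # towards flat end
for nm,c in(('H1',p+[0,0,.039]),('H2',p+.039*np.array([np.sin(al)*-XO[0],np.sin(al)*-XO[1],np.cos(al)]))):
    print(nm,'flat',proj('scene',c+.03075*ax),'nub',proj('scene',c-.03075*ax),'top nub',proj('top',c-.03075*ax))
asc('scene',b,(188,225),(222,272)); asc('top',a,(155,195),(260,300))
```

```text
[0.5428617  0.01743399 0.13099764] [-0.01406957  0.96973635 -0.05929754 -0.23642603] [-0.10218342  0.56598549  1.32020699  0.00854732  1.73355858  1.59008628]
[0.01496365 0.1070632  0.54443199 0.41488705 0.34214195] 0.005827061495041419
H1 flat [245.16825127 213.36435638] nub [241.23855368 196.27748409] top nub [280.50515848 177.85350977]
H2 flat [246.48071506 218.14078518] nub [242.5186414  200.92713697] top nub [281.26502451 171.88600346]
scene cols from 222
188 +++++++++++++++#####+,,..,,,,,,,,,,,,,,,,,,+++++++
189 +++++++++++++++#####+,,,,,,+,,,,,,,,,+,+++++++++++
190 +++++++++++++++#####++,,,,,+,,,,,,++++++++++++++++
191 ++++++++++++++++####++,,,,++++++++++++++++++++++++
192 ++++++++++++++++++###+,,,,+++++++++++++++++++++,,,
193 ++++++++++++++++,+###++,+++++++++++++++,,,,,+#+,,.
194 ++++++++++++++++++###+++++++++++++,,,,,,,,+++##+..
195 +++++++++++++,,,+++##+++++++++++,,,,,,+++++++###,.
196 ++++++++++++,,,++#++++++++++++++++++++++++###+++,.
197 ++++++++++++,,,++#++++++++++++++++++++++++##+,....
198 +++++++++++,,,,+##+++++++++++++++++++++++++++,....
199 ++++++++++,,,,,+##++++++++
[... 2517 characters left out ...]
,........................
180 ,,,,,,+++,,,,,,,........................
181 ,,,,,,+++,,,,,,.........................
182 ,,,,,,,+,,,,,,,.........................
183 ,,,,,,,+,,,,,,,.........................
184 ,,,,,,++,,,,,,,.........................
185 ,,,,,+++,,,,,,,,........................
186 .,,,,+++,,,,,,,,........................
187 ..,,,+++,,,,,,,,........................
188 ...,.,++,,,,,,,,........................
189 ..,,,,++,,,,,,,,........................
190 .,,,,,+,,,,,,,,.........................
191 .,,,,++,,,,,,,,.........................
192 .,,,+++,,,,,,,..........................
193 ..,.,++,,,,,,,,.........................
194 ,,,.,++,,,,,,,..........................
```

```bash
cat >> h.py <<'E'
S=np.array([.5455,.0165,.077])
def P(xb,zb,al,S=S,off=.039):
    C=S+(xb+.03075*np.cos(al))*XO+np.array([0,0,zb+.03075*np.sin(al)])
    return C-off*(np.sin(al)*-XO+np.array([0,0,np.cos(al)]))
E
python3 - <<'E'
from h import *
s=manip.get_state(); p=s['position']; print(p,s['ee_rot'],s['clock'])
print('scene hole',onz('scene',244.5,227,.0585))
pts=[(-.014,.030,.478),(-.016,.012,.478),(-.0185,.006,.478),(-.0227,.003,.478),(-.0315,.002,.478),(-.0315,.0005,.478)]+[(-.0315,.017*np.cos(a)-.017+.0007,a) for a in(.38,.28,.18,.08,0)]
o=p
for t in pts: n=P(*t); print(np.round(t,4),n.round(4),'d cm',((n-o)*100).round(2)); o=n
E
```

```text
[0.5428617  0.01743399 0.13099764] [-0.01406957  0.96973635 -0.05929754 -0.23642603] 26.9
scene hole [0.55257374 0.01805916 0.0585    ]
[-0.014  0.03   0.478] [0.5145 0.0203 0.0865] d cm [-2.84  0.28 -4.45]
[-0.016  0.012  0.478] [0.5165 0.02   0.0685] d cm [ 0.2  -0.02 -1.8 ]
[-0.0185  0.006   0.478 ] [0.519  0.0197 0.0625] d cm [ 0.25 -0.03 -0.6 ]
[-0.0227  0.003   0.478 ] [0.5231 0.0192 0.0595] d cm [ 0.42 -0.05 -0.3 ]
[-0.0315  0.002   0.478 ] [0.5319 0.0182 0.0585] d cm [ 0.87 -0.11 -0.1 ]
[-0.0315  0.0005  0.478 ] [0.5319 0.0182 0.057 ] d cm [ 0.    0.   -0.15]
[-0.0315 -0.0005  0.38  ] [0.5341 0.0179 0.0517] d cm [ 0.22 -0.03 -0.53]
[-0.0315  0.      0.28  ] [0.5367 0.0176 0.0481] d cm [ 0.27 -0.03 -0.36]
[-0.0315  0.0004  0.18  ] [0.5398 0.0172 0.0446] d cm [ 0.31 -0.04 -0.35]
[-0.0315  0.0006  0.08  ] [0.5432 0.0168 0.0412] d cm [ 0.34 -0.04 -0.33]
[-0.0315  0.0007  0.    ] [0.5462 0.0164 0.0387] d cm [ 0.3  -0.04 -0.25]
```

Request:
{"api": "drive_tool", "payload": {
  "rows": [
    [[0, 0, 0], [-1.42, 0.14, -1.4], 2.8],
    [[0, 0, 0], [-1.42, 0.14, -1.4], 2.8],
    [[0, 0, 0], [0, 0, -1.5], 2.8],
    [[0, 0, 0], [0, 0, 0], 2.8],
    [[0, 0, 0], [0, 0, 0], 2.8]
  ]
}}

```text
clock: 27.52
position: [0.5162, 0.0194, 0.0871]
ee_rot: [-0.014, 0.97, -0.06, -0.237]
contact_force: [-0.4, 0.2, -0.7]
width: 0.0319
gripper_force: 59.9
```

Run:
```python
from h import *
b=shot('scene','s13.png'); a=shot('top','t13.png'); s=manip.get_state(); p=s['position']; print(p,s['ee_rot'])
al=.478; w=np.sin(al)*-XO+[0,0,np.cos(al)]; ax=np.cos(al)*-XO+[0,0,-np.sin(al)]
dn=-w
for nm,c in(('H1',p+[0,0,.039]),('H2',p+.039*w)):
    e=c+.03075*ax; print(nm,'flat c/bottom/top',proj('scene',e),proj('scene',e+.017*dn),proj('scene',e-.017*dn),'nub',proj('scene',c-.03075*ax))
asc('scene',b,(192,240),(222,268))
g=cv2.cvtColor(np.ascontiguousarray(b),cv2.COLOR_RGB2GRAY); print(g[200:234,236:254])
```

```text
[0.51633979 0.01935554 0.08697934] [-0.01415212  0.9696284  -0.0598046  -0.23673592]
H1 flat c/bottom/top [242.97804757 215.8595716 ] [242.46632408 216.92891099] [243.50006437 214.76872539] nub [239.1800658  199.27369196]
H2 flat c/bottom/top [244.23500181 220.48146946] [243.70841339 221.51015481] [244.77223806 219.43196775] nub [240.40656584 203.77708591]
scene cols from 222
192 ++++++++++++#####+,,..,,,,,,,,,,,,,,,,++++++++
193 ++++++++++++#####++,,,,,,,,,,,,,,,++++++++++++
194 ++++++++++++++###++,,,,,+,,,,+++++++++++++++++
195 ++++++++++++++####+,,,,+++++++++++++++++++++,,
196 +++++++++++++++###+,,,,+++++++++++++++++++,...
197 ++++++++++++,,++##++++++++++++++++,,,,,++##,..
198 ++++++++++,,,,+###++++++++++++,,,,,,,,+++###,.
199 ++++++++++,,,,+###+++++++++++++,,,++++++###++,
200 +++++++++,,,,+##+++++++++++++++++++++++##+,,,.
201 +++++++++,,,,+##++++++++++++++++++++++++++,...
202 ++++++++,,,,,+##++++++++++++++++++++++++,,,...
203 +++,,+++,,,,,+###+++++++++++++++++++++++,,,...
204 +,,,,++++++,+####++++++++++++++++++++++++++...
205 ,,,+++############+++++++++++++++++++#####+...
206 ,,,
[... 3577 characters left out ...]
 26  30  67 134 122 113]
 [ 24  12  11  17  37  77  95  98  98  94  71  41  24  26  49 111 109  93]
 [ 16  14  12  17  45  78  94  97  95  94  75  43  26  26  28  67 103  96]
 [ 14  13  12  16  24  50  78  88  85  91  84  58  33  23  19  58 143 131]
 [ 13  16  16  13  14  21  34  60  78  85  80  60  34  17  15  52 136 126]
 [ 28  32  23  12  13  15  19  40  68  82  88  73  41  16  15  28  74 102]
 [ 62  67  49  21  12  13  13  21  42  52  58  47  23  15  14  14  52 126]
 [ 94  92  69  29  12  15  15  14  17  22  22  19  16  12  10  10  38 106]
 [ 97  95  76  41  14  12  15  14  14  13   9  12   9  13   8  12  23  56]
 [ 96  94  83  54  18   7  11  11  13  11   9   9   9   9  14   9  20  45]]
```

The scene crop shows the tilted cell with its lower end at row 221. That confirms the reported TCP lies about 39 mm too far out along the tool axis. I'll lower partway, then feel for the spring.

Request:
{"api": "drive_tool", "payload": {
  "rows": [
    [[0, 0, 0], [-0.08, 0.05, -1.1], 2.8],
    [[0, 0, 0], [0, 0, -1.1], 2.8],
    [[0, 0, 0], [0, 0, 0], 2.8]
  ]
}}

```text
clock: 28.0
position: [0.5138, 0.02, 0.0632]
ee_rot: [-0.014, 0.969, -0.06, -0.239]
contact_force: [0.1, 0.7, -1.1]
width: 0.0319
gripper_force: 59.9
```

Request:
{"api": "drive_tool", "payload": {
  "rows": [
    [[0, 0, 0], [0.3, -0.04, 0], 2.8],
    [[0, 0, 0], [0.2, -0.02, 0], 2.8],
    [[0, 0, 0], [0, 0, 0], 2.8]
  ]
}}

```text
clock: 28.38
position: [0.5202, 0.0193, 0.0647]
ee_rot: [-0.014, 0.97, -0.06, -0.237]
contact_force: [-0.1, 0.2, -1.1]
width: 0.0321
gripper_force: 59.9
```

Request:
{"api": "drive_tool", "payload": {
  "rows": [
    [[0, 0, 0], [0.2, -0.025, 0], 2.8],
    [[0, 0, 0], [0, 0, 0], 2.8]
  ]
}}

```text
clock: 28.62
position: [0.5219, 0.0191, 0.0646]
ee_rot: [-0.014, 0.969, -0.06, -0.237]
contact_force: [-0.8, -0.1, -0.3]
width: 0.0317
gripper_force: 59.9
```

Request:
{"api": "drive_tool", "payload": {
  "rows": [
    [[0, 0, 0], [0.2, -0.025, 0], 2.8],
    [[0, 0, 0], [0, 0, 0], 2.8]
  ]
}}

```text
clock: 28.88
position: [0.5238, 0.0188, 0.0645]
ee_rot: [-0.014, 0.969, -0.06, -0.238]
contact_force: [0.7, 0.0, -1.2]
width: 0.0325
gripper_force: 59.9
```

Request:
{"api": "drive_tool", "payload": {
  "rows": [
    [[0, 0, 0], [0.15, -0.02, 0], 2.8],
    [[0, 0, 0], [0, 0, 0], 2.8]
  ]
}}

```text
clock: 29.12
position: [0.5243, 0.0188, 0.0646]
ee_rot: [-0.014, 0.969, -0.06, -0.239]
contact_force: [-2.1, 0.6, -0.4]
width: 0.0322
gripper_force: 59.9
```

Request:
{"api": "drive_tool", "payload": {
  "rows": [
    [[0, 0, 0], [0.15, -0.02, 0], 2.8],
    [[0, 0, 0], [0, 0, 0], 2.8]
  ]
}}

```text
clock: 29.38
position: [0.5254, 0.0186, 0.0647]
ee_rot: [-0.014, 0.969, -0.06, -0.239]
contact_force: [-5.1, 0.5, -0.5]
width: 0.032
gripper_force: 59.9
```

Request:
{"api": "drive_tool", "payload": {
  "rows": [
    [[0, 0, 0], [0.15, -0.02, 0], 2.8],
    [[0, 0, 0], [0, 0, 0], 2.8]
  ]
}}

```text
clock: 29.62
position: [0.5266, 0.0185, 0.0647]
ee_rot: [-0.014, 0.969, -0.06, -0.239]
contact_force: [-6.1, 0.8, 0.1]
width: 0.0318
gripper_force: 59.9
```

Request:
{"api": "drive_tool", "payload": {
  "rows": [
    [[0, 0, 0], [0.15, -0.02, 0], 2.8],
    [[0, 0, 0], [0, 0, 0], 2.8]
  ]
}}

```text
clock: 29.88
position: [0.5276, 0.0184, 0.0647]
ee_rot: [-0.014, 0.969, -0.06, -0.24]
contact_force: [-5.8, 1.1, -0.2]
width: 0.0322
gripper_force: 59.9
```

Request:
{"api": "drive_tool", "payload": {
  "rows": [
    [[0, 0, 0], [0.2, -0.02, -0.1], 2.8],
    [[0, 0, 0], [0.2, -0.03, -0.1], 2.8],
    [[0, 0, 0], [0, 0, 0], 2.8]
  ]
}}

```text
clock: 30.25
position: [0.5306, 0.0179, 0.0641]
ee_rot: [-0.014, 0.969, -0.06, -0.241]
contact_force: [-8.0, 1.4, 4.8]
width: 0.0319
gripper_force: 60.1
```

Request:
{"api": "drive_tool", "payload": {
  "rows": [
    [[0, 0, 0], [0.05, 0, -0.15], 2.8],
    [[0, 0, 0], [0, 0, -0.15], 2.8],
    [[0, 0, 0], [0, 0, 0], 2.8]
  ]
}}

```text
clock: 30.62
position: [0.5307, 0.018, 0.0622]
ee_rot: [-0.014, 0.969, -0.06, -0.241]
contact_force: [-8.0, 0.1, 10.4]
width: 0.0317
gripper_force: 60.4
```

Request:
{"api": "drive_tool", "payload": {
  "rows": [
    [[0, 0, 0], [-0.5, 0.06, 0.2], 2.8],
    [[0, 0, 0], [-0.5, 0.06, 0], 2.8],
    [[0, 0, 0], [0, 0, 0], 2.8]
  ]
}}

```text
clock: 31.0
position: [0.5234, 0.0189, 0.062]
ee_rot: [-0.014, 0.969, -0.06, -0.238]
contact_force: [-4.9, 0.6, 1.3]
width: 0.0319
gripper_force: 60.0
```

Request:
{"api": "drive_tool", "payload": {
  "rows": [
    [[0, 0, 0], [0, 0, -0.2], 2.8],
    [[0, 0, 0], [0, 0, 0], 2.8]
  ]
}}

```text
clock: 31.25
position: [0.5236, 0.0188, 0.0602]
ee_rot: [-0.014, 0.969, -0.06, -0.238]
contact_force: [-4.9, 1.6, 5.0]
width: 0.032
gripper_force: 60.1
```

Request:
{"api": "drive_tool", "payload": {
  "rows": [
    [[0, 0, 0], [0, 0, -0.2], 2.8],
    [[0, 0, 0], [0, 0, 0], 2.8]
  ]
}}

```text
clock: 31.5
position: [0.5234, 0.0188, 0.0583]
ee_rot: [-0.014, 0.969, -0.06, -0.239]
contact_force: [-5.8, 0.4, 5.8]
width: 0.032
gripper_force: 60.2
```

Request:
{"api": "drive_tool", "payload": {
  "rows": [
    [[0, 0, 0], [0.3, -0.04, 0], 2.8],
    [[0, 0, 0], [0.3, -0.03, 0], 2.8],
    [[0, 0, 0], [0, 0, 0], 2.8]
  ]
}}

```text
clock: 31.88
position: [0.5279, 0.0182, 0.0585]
ee_rot: [-0.014, 0.969, -0.06, -0.24]
contact_force: [-7.9, 0.8, 5.5]
width: 0.032
gripper_force: 60.2
```

Request:
{"api": "drive_tool", "payload": {
  "rows": [
    [[0, 0, 0], [0.25, -0.03, 0], 2.8],
    [[0, 0, 0], [0, 0, 0], 2.8]
  ]
}}

```text
clock: 32.12
position: [0.5297, 0.018, 0.0586]
ee_rot: [-0.014, 0.969, -0.06, -0.241]
contact_force: [-8.6, 2.0, 4.6]
width: 0.0319
gripper_force: 60.2
```

Request:
{"api": "drive_tool", "payload": {
  "rows": [
    [[0, 0, 0], [0.25, -0.03, -0.05], 2.8],
    [[0, 0, 0], [0.1, -0.01, -0.05], 2.8],
    [[0, 0, 0], [0, 0, 0], 2.8]
  ]
}}

```text
clock: 32.5
position: [0.5322, 0.0176, 0.0583]
ee_rot: [-0.014, 0.968, -0.06, -0.242]
contact_force: [-10.7, 1.3, 8.0]
width: 0.0322
gripper_force: 60.2
```

Run:
```python
from h import *
s=manip.get_state(); p=s['position']; print(p,s['ee_rot'],s['contact_force'],s['moment'])
S2=np.array([.5447,.0165,.077]); xb=-.0323; o=P(xb,.0015,.48,S2); print(o)
for a in(.38,.28,.18,.08,0): n=P(xb,.017*np.cos(a)-.017+.0007,a,S2); print(a,n.round(4),((n-o)*100).round(2)); o=n
```

```text
[0.53217269 0.01763942 0.05831612] [-0.01420925  0.96827189 -0.0596969  -0.24224767] [-10.73387637   1.25821897   8.01642067] [ 0.17369117  1.8045641  -0.00280569]
[0.53181077 0.01806992 0.05810691]
0.38 [0.5341 0.0178 0.0517] [ 0.22 -0.03 -0.64]
0.28 [0.5367 0.0175 0.0481] [ 0.27 -0.03 -0.36]
0.18 [0.5398 0.0171 0.0446] [ 0.31 -0.04 -0.35]
0.08 [0.5432 0.0167 0.0412] [ 0.34 -0.04 -0.33]
0 [0.5462 0.0163 0.0387] [ 0.3  -0.04 -0.25]
```

Request:
{"api": "drive_tool", "payload": {
  "rows": [
    [[-0.006, -0.05, 0], [0.11, -0.01, -0.3], 2.8],
    [[-0.006, -0.05, 0], [0.11, -0.01, -0.25], 2.8],
    [[0, 0, 0], [0, 0, 0], 2.8]
  ]
}}

```text
clock: 32.88
position: [0.5338, 0.0175, 0.0526]
ee_rot: [-0.011, 0.979, -0.06, -0.192]
contact_force: [-10.5, 1.6, 7.7]
width: 0.032
gripper_force: 60.2
```

Request:
{"api": "drive_tool", "payload": {
  "rows": [
    [[-0.006, -0.05, 0], [0.13, -0.01, -0.18], 2.8],
    [[-0.006, -0.05, 0], [0.14, -0.01, -0.18], 2.8],
    [[0, 0, 0], [0, 0, 0], 2.8]
  ]
}}

```text
clock: 33.25
position: [0.5362, 0.0173, 0.0479]
ee_rot: [-0.008, 0.988, -0.061, -0.143]
contact_force: [-9.3, 0.1, 3.3]
width: 0.0324
gripper_force: 60.0
```

Request:
{"api": "drive_tool", "payload": {
  "rows": [
    [[-0.006, -0.05, 0], [0.16, -0.02, -0.18], 2.8],
    [[-0.006, -0.05, 0], [0.16, -0.02, -0.17], 2.8],
    [[0, 0, 0], [0, 0, 0], 2.8]
  ]
}}

```text
clock: 33.62
position: [0.5392, 0.0169, 0.0438]
ee_rot: [-0.005, 0.994, -0.061, -0.093]
contact_force: [-9.2, 1.0, 2.3]
width: 0.0318
gripper_force: 60.1
```

Request:
{"api": "drive_tool", "payload": {
  "rows": [
    [[-0.006, -0.05, 0], [0.18, -0.02, -0.17], 2.8],
    [[-0.006, -0.05, 0], [0.18, -0.02, -0.16], 2.8],
    [[0, 0, 0], [0, 0, 0], 2.8]
  ]
}}

```text
clock: 34.0
position: [0.5421, 0.0166, 0.0401]
ee_rot: [-0.003, 0.997, -0.061, -0.044]
contact_force: [-12.0, 0.4, 3.8]
width: 0.0324
gripper_force: 60.2
```

Request:
{"api": "drive_tool", "payload": {
  "rows": [
    [[-0.005, -0.042, 0], [0.16, -0.02, -0.08], 2.8],
    [[-0.005, -0.042, 0], [0.16, -0.02, -0.1], 2.8],
    [[0, 0, 0], [0, 0, 0], 2.8]
  ]
}}

```text
clock: 34.38
position: [0.5456, 0.0162, 0.0379]
ee_rot: [-0.0, 0.998, -0.061, -0.001]
contact_force: [-10.9, 1.3, 4.1]
width: 0.032
gripper_force: 60.5
```

Request:
{"api": "drive_tool", "payload": {
  "rows": [
    [[0, 0, 0], [-0.1, 0, 0], 3.6],
    [[0, 0, 0], [0, 0, 0], 4.6],
    [[0, 0, 0], [0, 0, 0], 4.8],
    [[0, 0, 0], [0, 0, 1.0], 4.8],
    [[0, 0, 0], [0, 0, 2.5], 4.8],
    [[0, 0, 0], [-0.8, 0.1, 2.0], 2.0],
    [[0, 0, 0], [-1.2, 0.15, 0], 0],
    [[0, 0, 0], [0, 0, 0], 0]
  ]
}}

```text
clock: 35.38
position: [0.5285, 0.0185, 0.0935]
ee_rot: [-0.0, 0.998, -0.061, 0.003]
contact_force: [0.4, -0.4, -0.3]
width: -0.0001
gripper_force: 0.0
```

Request:
{"api": "drive_tool", "payload": {
  "rows": [
    [[0, 0, 0], [0, 0, 0], 0],
    [[0, 0, 0], [-0.1, 0.05, -1.2], 0],
    [[0, 0, 0], [0, 0, -0.8], 0],
    [[0, 0, 0], [0, 0, -0.4], 0],
    [[0, 0, 0], [0, 0, 0], 0]
  ]
}}

```text
clock: 36.0
position: [0.5288, 0.0188, 0.0692]
ee_rot: [-0.0, 0.998, -0.061, 0.003]
contact_force: [0.2, 0.1, -0.5]
width: 0.0001
gripper_force: 0.0
```

Request:
{"api": "drive_tool", "payload": {
  "rows": [
    [[0, 0, 0], [-0.5, 0.05, -0.2], 0],
    [[0, 0, 0], [0, 0, -0.15], 0],
    [[0, 0, 0], [0, 0, 0], 0]
  ]
}}

```text
clock: 36.38
position: [0.5241, 0.0193, 0.0664]
ee_rot: [-0.0, 0.998, -0.061, 0.004]
contact_force: [-0.5, 0.4, -0.2]
width: -0.0001
gripper_force: 0.0
```

Request:
{"api": "drive_tool", "payload": {
  "rows": [
    [[0, 0, 0], [0, 0, -0.15], 0],
    [[0, 0, 0], [0, 0, 0], 0]
  ]
}}

```text
clock: 36.62
position: [0.5244, 0.0192, 0.0651]
ee_rot: [-0.0, 0.998, -0.061, 0.004]
contact_force: [-0.0, 0.4, 0.3]
width: -0.0002
gripper_force: 0.7
```

Request:
{"api": "drive_tool", "payload": {
  "rows": [
    [[0, 0, 0], [0, 0, -0.15], 0],
    [[0, 0, 0], [0, 0, 0], 0]
  ]
}}

```text
clock: 36.88
position: [0.5245, 0.0192, 0.0648]
ee_rot: [-0.0, 0.998, -0.061, 0.004]
contact_force: [-2.4, 0.1, 9.4]
width: 0.0002
gripper_force: 5.2
```

Request:
{"api": "drive_tool", "payload": {
  "rows": [
    [[0, 0, 0], [0, 0, -0.15], 0],
    [[0, 0, 0], [0, 0, 0], 0]
  ]
}}

```text
clock: 37.12
position: [0.5245, 0.0192, 0.0646]
ee_rot: [-0.0, 0.998, -0.061, 0.004]
contact_force: [-4.9, 0.3, 18.4]
width: -0.0002
gripper_force: 9.4
```

Request:
{"api": "drive_tool", "payload": {
  "rows": [
    [[0, 0, 0], [0, 0, -0.1], 0],
    [[0, 0, 0], [0, 0, 0], 0],
    [[0, 0, 0], [0, 0, 1.5], 0],
    [[0, 0, 0], [3.9, -0.45, 0], 0],
    [[0, 0, 0], [0, 0, -1.0], 0],
    [[0, 0, 0], [0, 0, 0], 0]
  ]
}}

```text
clock: 37.88
position: [0.563, 0.0147, 0.0652]
ee_rot: [-0.0, 0.998, -0.062, 0.003]
contact_force: [-0.8, 0.1, 0.8]
width: -0.0002
gripper_force: 0.0
```

Request:
{"api": "drive_tool", "payload": {
  "rows": [
    [[0, 0, 0], [0, 0, -0.15], 0],
    [[0, 0, 0], [0, 0, -0.1], 0],
    [[0, 0, 0], [0, 0, 0], 0]
  ]
}}

```text
clock: 38.25
position: [0.5626, 0.0148, 0.0648]
ee_rot: [-0.0, 0.998, -0.061, 0.004]
contact_force: [-0.9, 0.1, 9.2]
width: -0.0002
gripper_force: 4.6
```

Both ends are down at 94 mm, which is fully home. I'll back off and check the whole bench.

Request:
{"api": "drive_tool", "payload": {
  "rows": [
    [[0, 0, 0], [0, 0, 3], 0],
    [[0, 0, 0], [0, 0, 4], 0],
    [[0, 0, 0], [0, 0, 4], 0],
    [[0, 0, 0], [-3, -4.5, 2], 0],
    [[0, 0, 0], [-3, -4.5, 0], 0],
    [[0, 0, 0], [-3, -4.5, 0], 0],
    [[0, 0, 0], [-3, -4.5, 0], 0],
    [[0, 0, 0], [-3, -4.5, 0], 0]
  ]
}}

```text
clock: 39.25
position: [0.4106, -0.2104, 0.1929]
ee_rot: [-0.001, 0.998, -0.061, 0.003]
contact_force: [1.2, 0.0, -0.3]
width: -0.0002
gripper_force: 0.0
```

Request:
{"api": "drive_tool", "payload": {
  "rows": [
    [[0, 0, 0], [-2, -5, 0], 0],
    [[0, 0, 0], [-2, -5, 0], 0],
    [[0, 0, 0], [-1, -5, 0], 0],
    [[0, 0, 0], [0, -5, 0], 0],
    [[0, 0, 0], [0, -4, 0], 0],
    [[0, 0, 0], [0, 0, 0], 0]
  ]
}}

```text
clock: 40.0
position: [0.362, -0.4518, 0.1921]
ee_rot: [-0.001, 0.998, -0.063, 0.003]
contact_force: [-0.3, 0.8, 0.2]
width: -0.0001
gripper_force: 0.0
```

Run:
```python
from h import *
a=shot('top','t14.png'); b=shot('scene','s14.png'); s=manip.get_state(); print(s['position'],s['clock'])
a0=cv2.imread('pics/top0.png')[:,:,::-1]
d=cv2.absdiff(a,a0).max(2); d=(cv2.medianBlur(d,3)>45).astype(np.uint8)
n,l,st,ce=cv2.connectedComponentsWithStats(d)
for i in range(1,n):
    if st[i,4]>8: print(st[i],ce[i].round())
print(orange(a,(150,210),(385,405)))
asc('top',a,(150,190),(242,300)); asc('scene',b,(205,240),(225,275))
```

```text
[ 0.36223481 -0.44873377  0.19243474] 40.1
[260 154  32  32 601] [278. 171.]
[255 165   5  16  42] [257. 173.]
[179 176   6  19  78] [182. 185.]
[459 191   4   3   9] [460. 192.]
[ 307  208  205  176 9718] [419. 301.]
[445 227  21  17 194] [457. 234.]
[262 276  14   4  45] [269. 277.]
[438 277   8  12  54] [441. 282.]
[225 280  48  54 753] [250. 305.]
[311 311   3   5   9] [312. 313.]
[482 314  18  10  98] [491. 319.]
[314 317   7   9  12] [317. 322.]
[282 323  14  14  38] [288. 328.]
[249 342   7  12  26] [252. 347.]
[341 351   6   2  12] [344. 352.]
[507 357   5   5  16] [509. 359.]
[312 371   5   6  16] [314. 374.]
(144, array([394.35416667, 192.99305556]), array([390, 182]), array([398, 204]))
top cols from 242
150 ,..,,,,,,,++++######+++,,++,,...w..,++,,..,...............
151 ,,,,,,.,,,,,,,,,+++++######+,,,.w...,..,,+++,,,.,,........
152 ,,,,,,,,,,,,,,,,,,,,,,,++++#,,,,...,..........,,,+,,,,,,..
153 .....,,,,,,,,,,,.,.,,.,,,,,,,,,.,,,.................,,+++,
154 ..........,,,,,,,,,,,,,,,,,,,+.,,.........................
155 ................,..,,,,,,,,.,+.......w..................
[... 3389 characters left out ...]
#####++,++,,+++#+.......,+++,,.....,....
228 ++++++,..,+#####+++,..,++#+..,....,,+++,,....,,...
229 +++++++...+#####+++,,,,++##+,,,....,+++,,....,,...
230 +++++++,,,++++###+++,+#####+.......,+++,,,...,,,..
231 +++++++,,,,,,+#############+,,,....,,+++,,,,,++,..
232 +++++++,,,,,,+##############+,,,....,+++,,++++++,.
233 ++++++++,,,,,,+#############+,,.....,,++++++++++,.
234 +++++++++,..,,+#############+++......,+++++++++,..
235 ++++++++,.ww.,+###########++++,,,....,+++++++++,..
236 +++++++++.ww.,,+#######+++.,,+.,,....,,++++++++...
237 +++++++++.ww.,,+##+++,,,,,,,,,........,,++,,,,,...
238 +++++++++,.w.,,,,,,,,,,,,,,,,,,,,,....,,,,........
239 +++++++++,.w..,,,,,,,,,,,,,,.,,,,,................
```

The new cell lies level in the folded tray, the old one is in the bin, and the stick is back in place. The only changes on the bench are the ones asked for, so I'm handing it in.

```bash
python3 -c "
from rig import job; print(job.sign_off())"
```

```text
the job is handed in; nothing more can be done
None
```

The job is done and handed in at about 40 s: the old D cell is in the grey bin, the stick is back on the bench, the tray is folded flat, and the new D cell is pressed fully home with its flat end on the spring.

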